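# Reset the hidden cutout of a bench supply by feel

### The arm

A 6-joint arm with a two-finger parallel gripper is mounted at the origin on a cart in front of the work surface, level with it; the furniture and walls round the work are solid. World frame = base frame: x ahead of the robot, y to its left, z up, the work surface at z = 0. Lengths are in mm, angles in rad, forces in N, time in s.
With the tool pointing down it reaches from about 275 to 750 mm from the base axis. Payload 10.2 kg.
Tool frame: the origin (TCP) lies between the finger pads; the fingertips stand 25 mm ahead of it and the grasp point (between the pads) lies 6 mm ahead of it; z points along the fingers, y is the direction in which the jaws open and shut (so a half turn about z gives the same grasp; the last joint's range is limited). The gripper opens to 85 mm and grips with 20 to 120 N. Pads are 22 mm wide; open, the fingers measure 114 mm over their backs; the gripper's body (76 mm by 85 mm) begins 54 mm behind the grasp point. The pads swing forward as they close: fully open they stand 13 mm farther back than shut.
Start: joints at [0.927, 0.313, 1.498, -0, 1.331, -0.223], TCP at [214.471, 479.201, 226.594] pointing down, gripper open.
Joint ranges: [-2.94, 2.94], [-0.97, 2.17], [0.19, 2.56], [-1.23, 4.37], [0.02, 3.11], [-2.88, 2.88]. Speed limits (rad/s): [2.39, 2.39, 3.01, 3.14, 3.14, 3.14].

### API

Orientations are given as [roll, pitch, yaw] about the fixed x, y, z axes, in that order (R = Rz(yaw) Ry(pitch) Rx(roll)).
In Python, from station import arm gives the robot as it stands.
- The arm moves only by the tool step_arm, never from a script. Its argument "moves" is a list of rows, each an object of numbers: "jaw": the finger opening in cm, from 0 to 8.54; "x", "y", "z": the shift along the world's x, y, z in cm; "wx", "wy", "wz": the turn, a rotation vector about the world's x, y, z in degrees. In form: [{"jaw": .., "x": .., "y": .., "z": .., "wx": .., "wy": .., "wz": ..}, ...]. A call has 1 to 10 rows; each row shifts and turns the pose as measured when the row begins; what a row does not reach is not made up. A row lasts 1/12 s, in which the tool goes at most 41.7 mm and 7.16 degrees, less where a joint would pass 70% of its speed; a pose out of reach is approached as far as the arm can. A call with a gripper value outside its range is refused whole. The fingers move at their own pace and stop on an object; the grip force is fixed at half the most. Time passes only in rows, so rows that do not move let the fingers close. It gives the time, the measured TCP pose, the force and the opening at its end, in the units of the state.
- arm.state(): the state, without advancing time (a new reading comes with each control period).
- arm.read_camera(name): name is "side" or "top" or "wrist"; returns a dict with "frame" (480x640x3 uint8, red, green, blue), "mtx" (3x3 intrinsics, pixels), "R" (3x3) and "t" (3): a world point X has camera coordinates R X + t. Camera axes: x right, y down, z forward; pixel columns grow to the right and rows downward; lengths in mm; the calibration is good to about 2 mm. A picture is of the moment at which its call begins. There is no depth.
- arm.close_job(): hands the job in, once; it reports no verdict.
The state is a dict: "time": time; "qpos": joint angles; "dq": joint speeds; "joint_efforts": joint torques, N m; "ee_pos": TCP position; "orientation": TCP orientation; "force": force on the tool from outside, world axes, zero at the start; "wrist_torque": the same for the moment, N m; "opening": opening from 0.0 (shut) to 1.0 (fully open).
Only numpy, scipy, OpenCV 4.12 (cv2) and the standard library are available. Lean on these libraries where they do the work, as an engineer would, in place of code of your own. Each camera call takes 0.05 s, during which the arm holds its last target.

### The job

The bench supply's safety cutout has tripped; its reset plunger sits behind a small hole somewhere along the strip in the supply's hooded back, where it can only be found by touch. Pull the reset rod out of its holster (it was put away handle first, so it will have to be put down and taken again by its orange handle), feel along the strip with its tip for the hole, and push the plunger fully home. Then lay the rod flat on the blue mat and let go, leaving the other things on the desk alone.

Things in the scene. Friction and masses are not known exactly. Their poses are not given: they have to be found in the camera images.
- supply: Grey bench power supply, 100 deep x 200 wide x 75 high, fixed, display and knobs towards the robot. Origin under its centre; own +x points out of its back, away from the robot, y along the back, z up. A hood hides the back: an 8 mm roof (top 75 mm above the desk) and side cheeks (from y = +-96 outwards) reach out to 80 mm behind the origin.
- supply_back (a point): Middle of the strip to search, on the back face of the supply's dark, flat, rigid backing plate: 47 mm behind the supply's origin, 40 mm above the desk; axes as the supply's. The plate shows in a level window 80 wide x 28 high centred here, in a frame standing 3 mm proud of it. The hood reaches 33 mm out from here.
- cutout (a joint): Red reset plunger behind the one hole in the plate. Hole: 12 wide x 16 high, 8 deep, straight-sided, at supply_back's height, its centre anywhere from y = -25 to +25 mm of it (not reported). Plunger face 10 mm behind the plate's face. 0 = tripped, 0.012 m = fully home (hard stop; rod tip 22 mm in), towards the supply's -x. 4 N of friction plus 8 N per m/s; stays where left.
- rod_center (a point): Reset rod, 160 long, at mid length on its axis. Own x runs from tip to handle. Tip at x = -80: 4 mm of nose 5 x 5, then a square steel shaft 8 x 8 to x = +10 (3 mm collar, 12 wide, at its end); orange handle x = +10 to +80, 18 wide (y) x 24 high (z). All share one axis; lying on its handle the axis is 12 mm above the support and the shaft clears it.
- rod: The same reset rod; origin 12 mm below rod_center, on its underside, same axes. Loose, 40 to 80 g, centre of mass near x = +33 mm, in the handle. At the start the handle is inside the holster and only 56 to 59 mm of the tip end sticks out. The handle does not fit the hole.
- holster_mouth (a point): Grey holster, 110 deep x 40 wide x 50 high, two 5 mm high flanges, fixed. Point: centre of its mouth, 30 mm above the desk, on the stowed rod's axis; own x points into the holster, -x out of it towards the robot. Tunnel 22 wide x 27 high, floor 18 mm above the desk, open only at the mouth: pulling the rod straight out by 110 mm frees it.
- mat_top (a point): Flat blue mat with black rim, 200 (x) x 140 (y) x 2 thick, fixed. The point is the centre of its top, 2 mm above the desk; own x along its length. Beware: a big monitor stands at the back right; its left edge is at about x = 0.65, y = -0.08 m, from 0.18 m above the desk upwards, so keep well in front of it when carrying the rod between mat, holster and supply.
- flux_bottle_mid (a point): Bystander: yellowish bottle with a black cap, 30 across, 104 high; the point is 50 mm above its foot.
- heat_sink_mid (a point): Bystander: silvery finned heat sink 40 x 40 x 26; point at its centre.
- solder_spool_mid (a point): Bystander: spool of solder, 52 across, 40 high; point at its centre.
- relay_module_mid (a point): Bystander: red relay module 40 x 70 x 22; point at its centre.
Things that resemble listed ones, but are neither listed nor needed, are in the scene too. Of the things that look like the part that bears mat_top, the larger one is meant.

How it is judged:
By the outcome, as a careful person would: the job done as asked, in the order asked, and still so for the second after the job is handed in, with the robot touching nothing.
It also fails if it takes over 67 s, if anything falls off the work surface, if the arm or the gripper's body presses on something with over 40 N, if the wrist force passes 120 N, or if a joint passes its speed limit or range.

## Working session

There is one attempt and no reset: what is moved stays moved. The work goes in short steps, Python scripts to look and compute and a tool call to move; the robot and the scene stay as the last step left them, time stands still between calls to the robot, and variables do not carry over. Pictures are saved under pics/ and viewed, and the job is handed in when it is done.

Besides the shell and the picture viewer there is one more tool, called after "Emit:" as name([rows], argument=value, ...), one row to a line, values as JSON. step_arm: Moves the arm, as the interface text tells. Its arguments: {"type":"object","properties":{"moves":{"type":"array"}},"required":["moves"]}

```bash
ls; mkdir -p pics; python3 - <<'E'
from station import arm
import cv2
print(arm.state())
for n in ["side","top","wrist"]:
    d=arm.read_camera(n); cv2.imwrite(f"pics/{n}0.png",d["frame"][:,:,::-1]); print(n,d["mtx"],d["R"],d["t"])
E
```

```text
pics
{'time': 0.0, 'qpos': array([ 9.26556792e-01,  3.13431432e-01,  1.49840352e+00, -6.94031771e-06,
        1.33101091e+00, -2.23410954e-01]), 'dq': array([ 0.00036485, -0.00071829,  0.00100707,  0.00024515, -0.00158391,
       -0.00056816]), 'joint_efforts': array([-7.50077265e-05, -4.12259066e+01, -2.59741455e+01, -2.19152294e-04,
        4.09469329e-03,  2.80166802e-05]), 'ee_pos': array([214.33313113, 478.9781172 , 226.05721793]), 'orientation': array([-3.14036909e+00, -2.71085697e-04,  2.72076556e+00]), 'force': array([0.17675909, 0.19173769, 0.11937934]), 'wrist_torque': array([ 0.01150272, -0.04467249, -0.02548435]), 'opening': 1.0046951467694352}
side [[434.69791901   0.         325.12918945]
 [  0.         434.69791901 238.97015632]
 [  0.           0.           1.        ]] [[ 0.91505774 -0.40276803 -0.02114829]
 [-0.20550213 -0.42048303 -0.88372105]
 [ 0.34704209  0.81300181 -0.46753593]] [-453.80754624  208.79921804  693.2906682 ]
top [[468.77176056   0.         319.65467175]
 [  0.         468.77176056 241.12624569]
 [  0.           0.           1.        ]] [[-0.00408606 -0.99977339  0.02089186]
 [-0.99842246  0.00290881 -0.05607257]
 [ 0.05599909 -0.02108802 -0.99820809]] [ 140.25134948  534.11604685 1133.49488968]
wrist [[349.7202936    0.         317.4211765 ]
 [  0.         349.7202936  241.11771356]
 [  0.           0.           1.        ]] [[ 4.09086179e-01  9.12495532e-01 -6.34010621e-04]
 [ 8.78563535e-01 -3.93686024e-01  2.70439327e-01]
 [ 2.46525076e-01 -1.11190009e-01 -9.62736812e-01]] [-524.52529738  -33.806995    378.68090138]
```

View pics/top0.png

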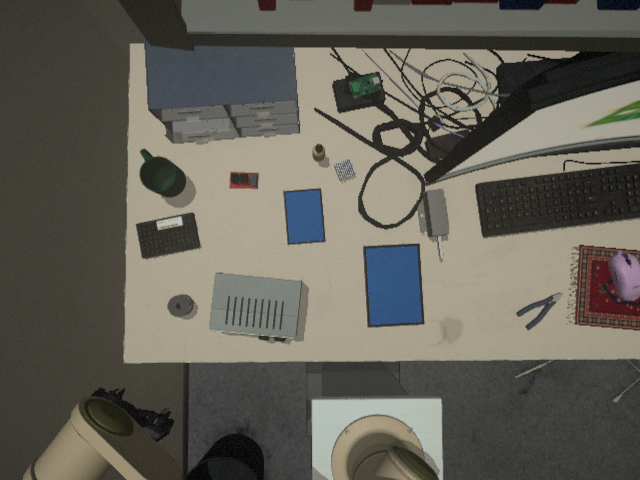

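View pics/side0.png

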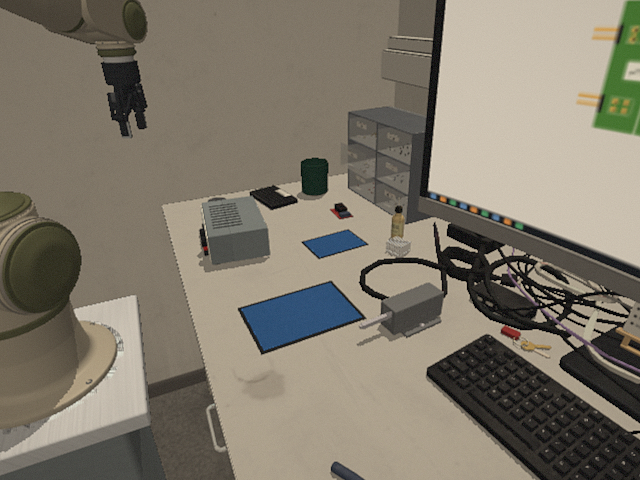

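View pics/wrist0.png

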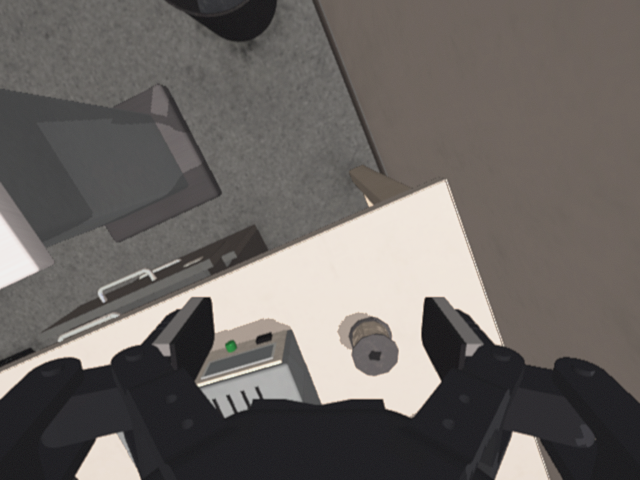

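```bash
cat > h.py <<'E'
import numpy as np, cv2
from station import arm
def cam(n,save=None,crop=None,s=4):
    d=arm.read_camera(n)
    if save:
        f=d["frame"][:,:,::-1]
        if crop:
            a,b,w,h=crop; f=cv2.resize(f[b:b+h,a:a+w],None,fx=s,fy=s,interpolation=cv2.INTER_CUBIC)
        cv2.imwrite("pics/"+save,f)
    return d
def ray(d,u,v,z):
    K,R,t=d["mtx"],d["R"],d["t"]
    c=-R.T@t; r=R.T@np.linalg.inv(K)@np.array([u,v,1.])
    return c+r*(z-c[2])/r[2]
def proj(d,P):
    P=np.atleast_2d(P); q=(P@d["R"].T+d["t"])@d["mtx"].T
    return q[:,:2]/q[:,2:]
def tri(obs):
    A=[];b=[]
    for d,u,v in obs:
        K,R,t=d["mtx"],d["R"],d["t"]; M=K@np.c_[R,t]
        for k,p in ((0,u),(1,v)):
            r=M[k]-p*M[2]; A.append(r[:3]/np.linalg.norm(r[:3])); b.append(-r[3]/np.linalg.norm(r[:3]))
    return np.linalg.lstsq(np.array(A),np.array(b),rcond=None)[0]
E
python3 - <<'E'
from h import *
cam("top","topA.png",(350,170,120,170),3.5)
cam("top","topB.png",(195,260,130,100),6)
cam("side","sideA.png",(340,270,120,80),6)
cam("side","sideB.png",(185,180,100,90),6)
E
```

```text
(no output)
```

View pics/topA.png

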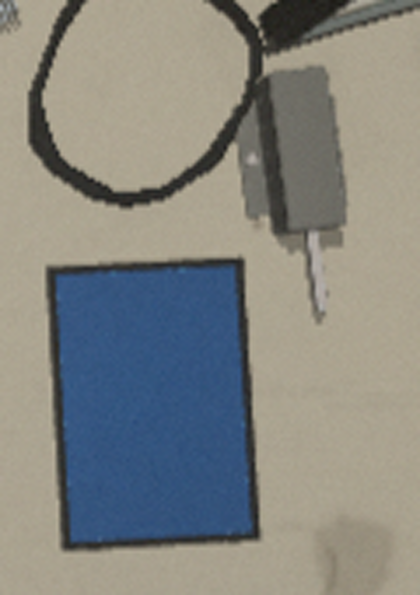

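View pics/topB.png

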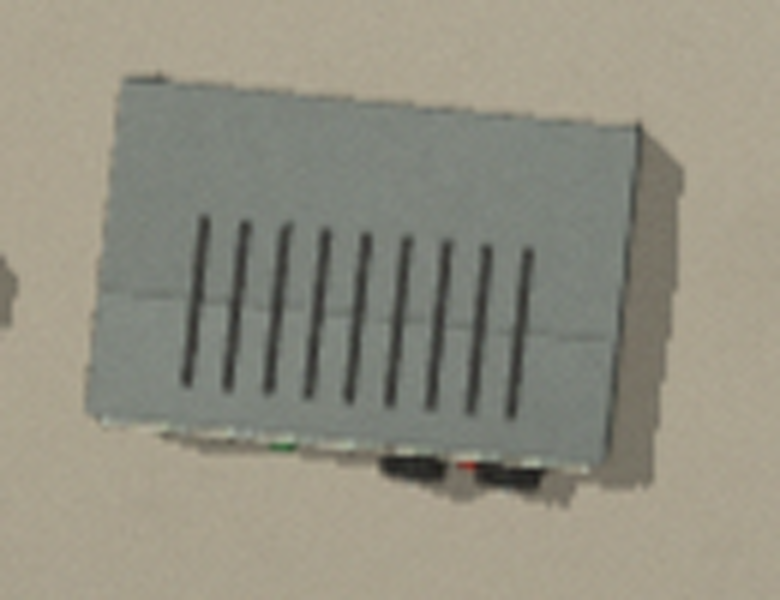

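View pics/sideA.png

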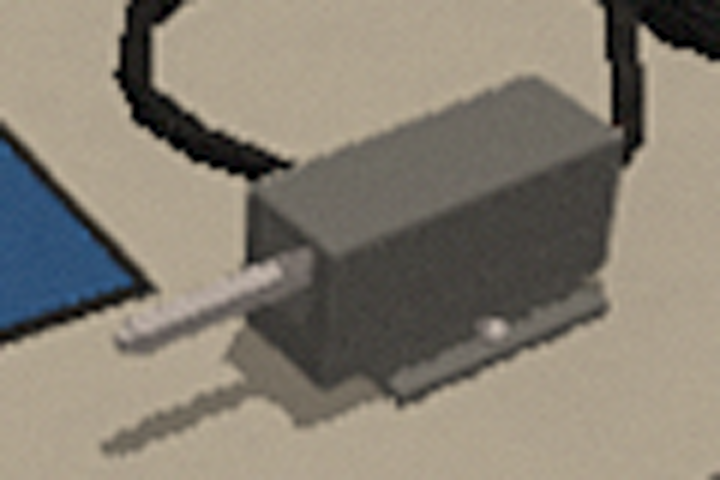

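View pics/sideB.png

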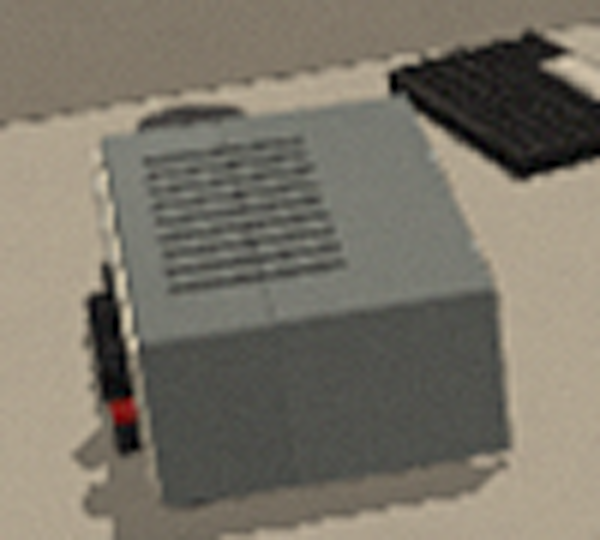

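```bash
cat > fit0.py <<'E'
from h import *
from scipy.optimize import least_squares
T=cam("top");S=cam("side")
def px(z,crop,s): z=np.array(z,float); return (z+.5)/s-.5+np.array(crop)
TA=lambda z:px(z,(350,170),3.5); TB=lambda z:px(z,(195,260),6); SA=lambda z:px(z,(340,270),6); SB=lambda z:px(z,(185,180),6)
def W(p,L):
    c,s=np.cos(p[2]),np.sin(p[2]); L=np.array(L,float)
    return np.c_[p[0]+c*L[:,0]-s*L[:,1],p[1]+s*L[:,0]+c*L[:,1],L[:,2]]
def fit(obs,p0):
    f=lambda p:np.concatenate([(proj(d,W(p,L))-P).ravel() for d,L,P in obs])
    r=least_squares(f,p0,loss='soft_l1'); print(np.round(r.x,3),np.round(r.fun,1)); return r.x
Ls=[(80,100,75),(80,-100,75),(-50,-100,75),(-50,100,75)]
o1=(T,Ls,TB([(122,80),(640,126),(600,468),(90,415)]))
o2=(S,Ls+[(-50,-100,0),(80,-100,0)],SB([(405,97),(493,292),(145,343),(105,140),(165,503),(508,448)]))
print("supply");p=fit([o1,o2],[300,150,0]);fit([o1],p);fit([o2],p)
# holster: mouth origin
Lh=[(110,20,50),(110,-20,50),(0,-20,50),(0,20,50)]
o1=(T,Lh,TA([(265,78),(325,68),(345,225),(283,233)]))
o2=(S,Lh+[(0,-20,0)],SA([(530,75),(622,132),(330,257),(250,183),(325,388)]))
print("holster");p=fit([o1,o2],[400,-250,0]);fit([o1],p);fit([o2],p)
Lm=[(100,70,2),(100,-70,2),(-100,-70,2),(-100,70,2)]
print("mat");fit([(T,Lm,TA([(48,267),(243,259),(259,538),(65,549)]))],[350,-150,0])
a=TA([(319,320)])[0];b=SA([(122,343)])[0];print("tip",tri([(T,*a),(S,*b)]),ray(T,*a,30))
E
python3 fit0.py
```

```text
supply
[ 3.70295e+02  2.90774e+02 -1.05000e-01] [-0.6 -0.7 -0.2  0.4  0.6  0.2 -1.7  0.3  0.7 -0.2  0.8 -0.5 -1.4  0.4
 -0.7 -0.4  0.3  3.8  1.   2.9]
[ 3.70425e+02  2.89602e+02 -1.02000e-01] [-0.2 -0.6  0.2  0.2  1.2 -0.1 -1.2  0.4]
[ 3.70968e+02  2.95679e+02 -1.06000e-01] [ 0.4 -0.8  0.4 -1.4 -1.5 -0.6 -0.8 -1.1  0.1  2.7  0.7  1.9]
holster
[ 412.866 -244.853    0.429] [ 28.8  60.6  26.7  56.4  41.   53.5  43.7  58.4 -53.2  42.2 -47.5  43.4
 -43.1  62.7 -51.5  61.6 -42.5  66.5]
[ 429.596 -229.737  120.17 ] [10.8 65.5  5.2 56.4 32.8 44.  39.  53.8]
[ 548.286 -147.622 -402.   ] [ 0.2 -0.9  0.4  0.   0.4 -0.4 -0.8 -0.  -0.3  1.2]
mat
[ 4.27218e+02 -4.38800e+01  4.60000e-02] [-0.2 -0.4  0.2 -0.8  0.7  0.6 -0.6  0.5]
tip [ 487.66731947 -155.26450994   31.30876631] [ 484.50360299 -154.14532714   30.        ]
```

```bash
sed -i 's/\[400,-250,0\]/[545,-147,0.1]/' fit0.py; python3 fit0.py
```

```text
supply
[ 3.70295e+02  2.90774e+02 -1.05000e-01] [-0.6 -0.7 -0.2  0.4  0.6  0.2 -1.7  0.3  0.7 -0.2  0.8 -0.5 -1.4  0.4
 -0.7 -0.4  0.3  3.8  1.   2.9]
[ 3.70425e+02  2.89602e+02 -1.02000e-01] [-0.2 -0.6  0.2  0.2  1.2 -0.1 -1.2  0.4]
[ 3.70968e+02  2.95679e+02 -1.06000e-01] [ 0.4 -0.8  0.4 -1.4 -1.5 -0.6 -0.8 -1.1  0.1  2.7  0.7  1.9]
holster
[ 5.47119e+02 -1.47755e+02  1.18000e-01] [ 0.2 -1.7 -0.5 -0.8  0.  -0.3  1.2 -0.5 -0.1 -0.6  0.1  0.4 -0.2 -0.1
 -1.3  0.2 -0.9  1.4]
[ 5.45178e+02 -1.46692e+02  1.08000e-01] [ 0.2 -1.1 -0.5 -0.  -0.4  0.6  0.8  0.2]
[ 5.48286e+02 -1.47622e+02  1.24000e-01] [ 0.2 -0.9  0.4  0.   0.4 -0.4 -0.8 -0.  -0.3  1.2]
mat
[ 4.27218e+02 -4.38800e+01  4.60000e-02] [-0.2 -0.4  0.2 -0.8  0.7  0.6 -0.6  0.5]
tip [ 487.66731947 -155.26450994   31.30876631] [ 484.50360299 -154.14532714   30.        ]
```

Emit:
step_arm([
  {"x":1.7,"y":-3.7,"wz":6,"jaw":4},
  {"x":1.7,"y":-3.7,"wz":6},
  {"x":1.7,"y":-3.7,"wz":6},
  {"x":1.7,"y":-3.7,"wz":6},
  {"x":1.7,"y":-3.7,"wz":6},
  {"x":1.7,"y":-3.7},
  {"x":1.7,"y":-3.7},
  {"x":1.7,"y":-3.7},
])

```text
schema error: expected keys jaw, x, y, z, wx, wy, wz
```

Emit:
step_arm([
  {"x":1.7,"y":-3.7,"z":0,"wx":0,"wy":0,"wz":6,"jaw":4},
  {"x":1.7,"y":-3.7,"z":0,"wx":0,"wy":0,"wz":6,"jaw":4},
  {"x":1.7,"y":-3.7,"z":0,"wx":0,"wy":0,"wz":6,"jaw":4},
  {"x":1.7,"y":-3.7,"z":0,"wx":0,"wy":0,"wz":6,"jaw":4},
  {"x":1.7,"y":-3.7,"z":0,"wx":0,"wy":0,"wz":6,"jaw":4},
  {"x":1.7,"y":-3.7,"z":0,"wx":0,"wy":0,"wz":0,"jaw":4},
  {"x":1.7,"y":-3.7,"z":0,"wx":0,"wy":0,"wz":0,"jaw":4},
  {"x":1.7,"y":-3.7,"z":0,"wx":0,"wy":0,"wz":0,"jaw":4},
])

```text
time: 1.22
ee_pos: [344.3, 190.1, 226.3]
orientation: [3.14, 0.001, -3.038]
force: [1.2, 0.3, -0.6]
opening: 0.464
```

Emit:
step_arm([
  {"x":1.7,"y":-3.5,"z":0,"wx":0,"wy":0,"wz":0,"jaw":4},
  {"x":1.7,"y":-3.5,"z":0,"wx":0,"wy":0,"wz":0,"jaw":4},
  {"x":1.7,"y":-3.5,"z":0,"wx":0,"wy":0,"wz":0,"jaw":4},
  {"x":1.7,"y":-3.5,"z":0,"wx":0,"wy":0,"wz":0,"jaw":4},
  {"x":1.7,"y":-3.5,"z":0,"wx":0,"wy":0,"wz":0,"jaw":4},
  {"x":1.7,"y":-3.5,"z":0,"wx":0,"wy":0,"wz":0,"jaw":4},
  {"x":1.7,"y":-3.5,"z":-1,"wx":0,"wy":0,"wz":0,"jaw":4},
  {"x":1.7,"y":-3.5,"z":-2,"wx":0,"wy":0,"wz":0,"jaw":4},
  {"x":1.7,"y":-3.3,"z":-2,"wx":0,"wy":0,"wz":0,"jaw":4},
])

```text
time: 1.97
ee_pos: [499.8, -136.9, 183.3]
orientation: [-3.138, 0.014, -3.041]
force: [0.8, 0.4, -0.4]
opening: 0.469
```

```bash
python3 - <<'E'
from h import *
cam("wrist","w1.png"); s=arm.state(); print(s["ee_pos"],s["orientation"],s["time"])
E
```

```text
[ 500.48316915 -141.21273324  178.82205019] [-3.13869557  0.01011132 -3.04459134] 2.0167
```

View pics/w1.png

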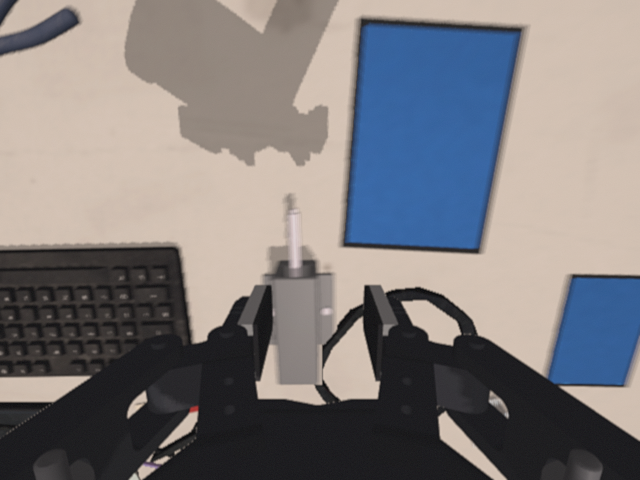

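```bash
python3 - <<'E'
from h import *
d=cam("wrist","w2.png",(240,190,110,80),6); 
T=cam("top");
print(ray(d,293.5,210,32),ray(d,296,262,32)); s=arm.state(); print(s["ee_pos"],s["orientation"])
E
```

```text
[ 489.74226133 -162.71312931   32.        ] [ 536.37423393 -156.87832854   32.        ]
[ 498.90706396 -136.08551968  181.66250035] [-3.1403875   0.01015312 -3.04347918]
```

View pics/w2.png

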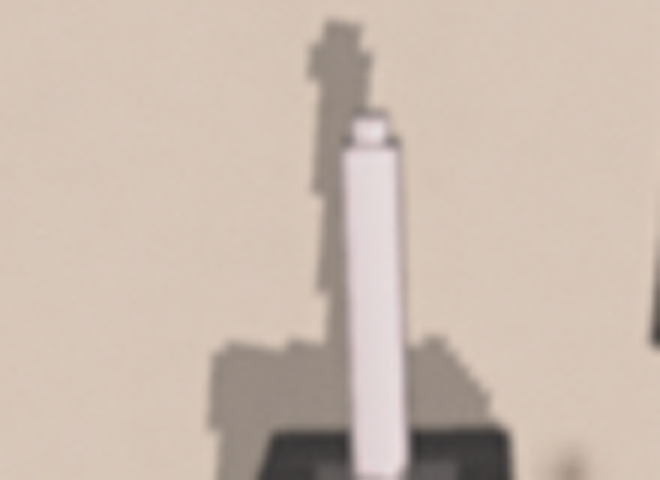

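```bash
python3 - <<'E'
from h import *
d=cam("wrist"); 
print(ray(d,301.7,209.3,32),ray(d,303.3,268,32)); s=arm.state(); print(s["ee_pos"],s["orientation"],s["time"])
E
```

```text
[ 487.43813766 -150.5472326    32.        ] [ 540.89058577 -144.55155176   32.        ]
[ 498.91415968 -134.88817446  182.86762947] [-3.139549    0.01168953 -3.04189081] 2.1667
```

```bash
python3 - <<'E'
from h import *
d=cam("wrist","w3.png",(240,190,110,80),6); s=arm.state(); print(s["ee_pos"],s["orientation"],s["time"])
import json
for P in [(487.7,-155.2,32),(487.4,-151,32)]: print((proj(d,np.array(P))-[240,190])*6)
np.savez("w3.npz",**{k:d[k] for k in("mtx","R","t")})
E
```

```text
[ 499.01413322 -134.16410034  183.69090089] [-3.13872869  0.01291305 -3.04055537] 2.2167
[[330.6457183  110.21394721]]
[[359.93541627 111.02523609]]
```

View pics/w3.png

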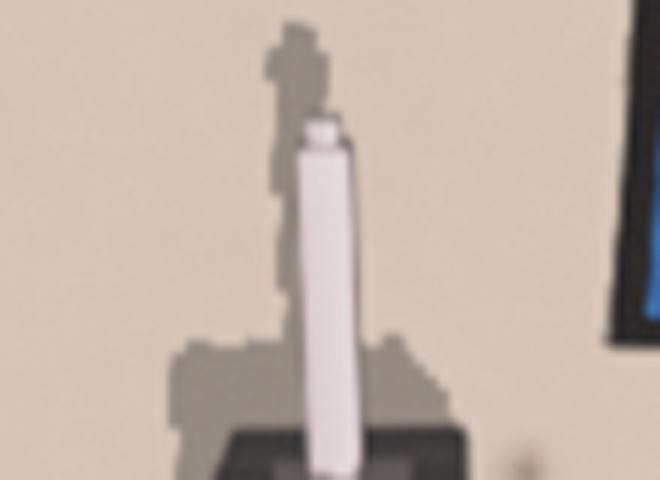

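Emit:
step_arm([
  {"x":1.1,"y":-0.9,"z":-2.5,"wx":0,"wy":0,"wz":0.5,"jaw":4},
  {"x":1.1,"y":-0.8,"z":-2.5,"wx":0,"wy":0,"wz":0.5,"jaw":4},
  {"x":0,"y":0,"z":-2.0,"wx":0,"wy":0,"wz":0,"jaw":4},
  {"x":0,"y":0,"z":-1.5,"wx":0,"wy":0,"wz":0,"jaw":4},
  {"x":0,"y":0,"z":0,"wx":0,"wy":0,"wz":0,"jaw":4},
  {"x":0,"y":0,"z":0,"wx":0,"wy":0,"wz":0,"jaw":4},
])

```text
time: 2.72
ee_pos: [523.5, -145.7, 103.7]
orientation: [-3.131, 0.024, -3.013]
force: [0.7, -0.6, 0.6]
opening: 0.472
```

```bash
python3 - <<'E'
from h import *
d=cam("wrist","w4.png",(200,170,200,150),4); s=arm.state(); print(s["ee_pos"],s["orientation"],s["time"])
for P in [(487,-155.5,32),(547,-147.8,32)]: print((proj(d,np.array(P))-[200,170])*4)
E
```

```text
[ 523.53588854 -145.70834981  103.87247235] [-3.13135132  0.02466349 -3.01298879] 2.7667
[[439.28627646  92.13374621]]
[[441.5588996  449.44265176]]
```

View pics/w4.png

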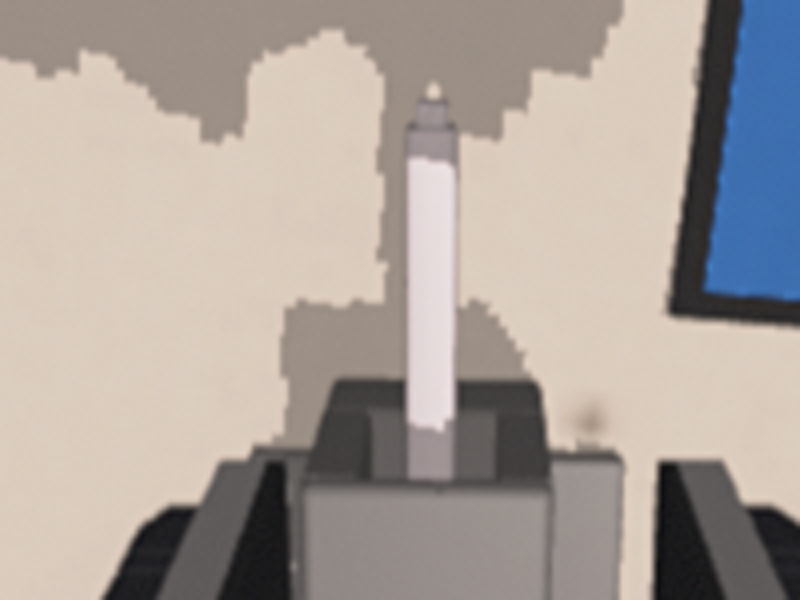

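Emit:
step_arm([
  {"x":-0.1,"y":-0.35,"z":-1.4,"wx":0.3,"wy":0.7,"wz":0,"jaw":4},
  {"x":0,"y":-0.35,"z":-1.4,"wx":0.3,"wy":0.7,"wz":0,"jaw":4},
  {"x":0,"y":0,"z":-1.4,"wx":0,"wy":0,"wz":0,"jaw":4},
  {"x":0,"y":0,"z":-1.0,"wx":0,"wy":0,"wz":0,"jaw":4},
  {"x":0,"y":0,"z":-0.3,"wx":0,"wy":0,"wz":0,"jaw":4},
  {"x":0,"y":0,"z":0,"wx":0,"wy":0,"wz":0,"jaw":4},
])

```text
time: 3.27
ee_pos: [523.8, -153.7, 47.9]
orientation: [3.141, 0.004, -3.012]
force: [0.9, 0.2, 0.5]
opening: 0.471
```

```bash
python3 - <<'E'
from h import *
d=cam("wrist","w5.png",(200,170,200,150),4); s=arm.state(); print(s["ee_pos"],s["orientation"],s["time"])
for P in [(488,-156.6,32),(547,-149,32)]: print((proj(d,np.array(P))-[200,170])*4)
E
```

```text
[ 523.86693748 -153.6879795    48.24301207] [ 3.14077525  0.0043569  -3.01160671] 3.3167
[[480.31183503 183.75509111]]
[[478.80522251 631.5253862 ]]
```

View pics/w5.png

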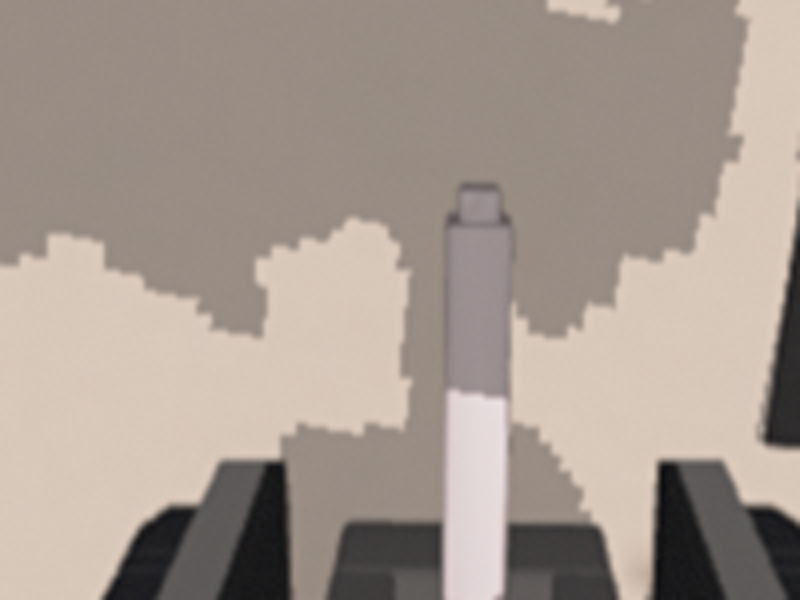

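Emit:
step_arm([
  {"x":-0.1,"y":0.15,"z":-0.2,"wx":0,"wy":0,"wz":0,"jaw":2.5},
  {"x":0,"y":0,"z":0,"wx":0,"wy":0,"wz":0,"jaw":1},
  {"x":0,"y":0,"z":0,"wx":0,"wy":0,"wz":0,"jaw":0},
  {"x":0,"y":0,"z":0,"wx":0,"wy":0,"wz":0,"jaw":0},
  {"x":0,"y":0,"z":0,"wx":0,"wy":0,"wz":0,"jaw":0},
  {"x":0,"y":0,"z":0,"wx":0,"wy":0,"wz":0,"jaw":0},
])

```text
time: 3.82
ee_pos: [523.8, -152.5, 48.2]
orientation: [-3.14, 0.007, -3.011]
force: [-0.2, -0.9, -0.5]
opening: 0.001
```

```bash
python3 - <<'E'
from h import *
d=cam("wrist","w6.png",(200,170,200,150),4); s=arm.state(); print(s["ee_pos"],s["orientation"],s["opening"],s["time"])
d=cam("side","s6.png",(340,200,160,120),5)
E
```

```text
[ 523.86755277 -152.56398921   48.2138477 ] [-3.14020826  0.00740401 -3.01143523] 0.0008659802212081937 3.8667
```

View pics/w6.png

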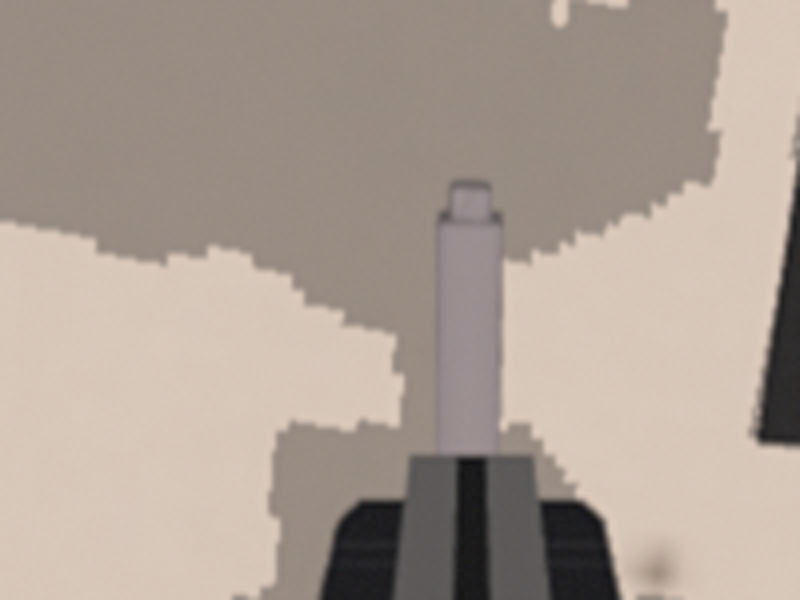

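View pics/s6.png

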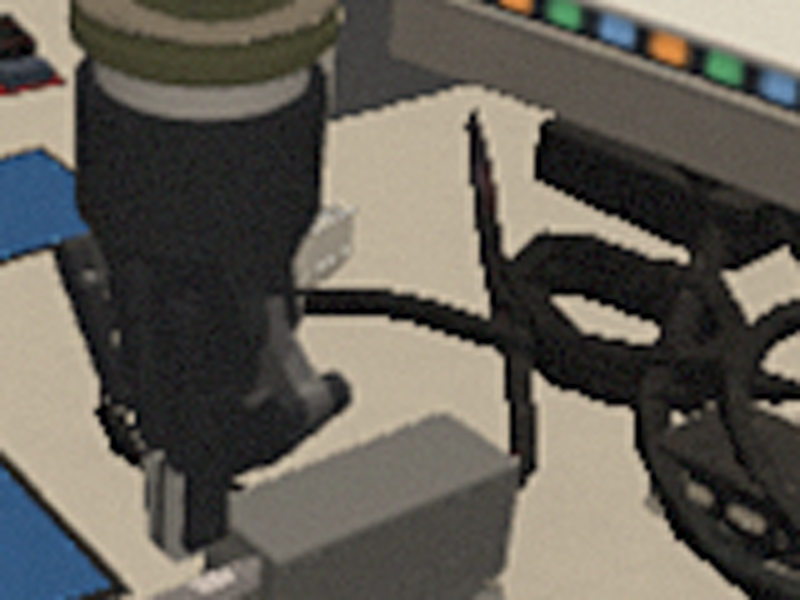

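```bash
python3 - <<'E'
from h import *
d=cam("wrist"); s=arm.state(); R=cv2.Rodrigues
for z in (23,30,34,40,48):
  for x in (513,524): print(z,x,((proj(d,np.array((x,-152.5,z)))-[200,170])*4).round())
d=cam("side")
for z in (23,34,48): print(z,((proj(d,np.array((520,-152.5,z)))-[340,200])*5).round())
cam("side","s7.png",(370,290,80,60),10)
E
```

```text
23 513 [[478. 359.]]
23 524 [[467. 437.]]
30 513 [[478. 377.]]
30 524 [[467. 458.]]
34 513 [[478. 388.]]
34 524 [[467. 471.]]
40 513 [[478. 406.]]
40 524 [[466. 491.]]
48 513 [[479. 432.]]
48 524 [[466. 520.]]
23 [[170. 623.]]
34 [[171. 598.]]
48 [[172. 564.]]
```

View pics/s7.png

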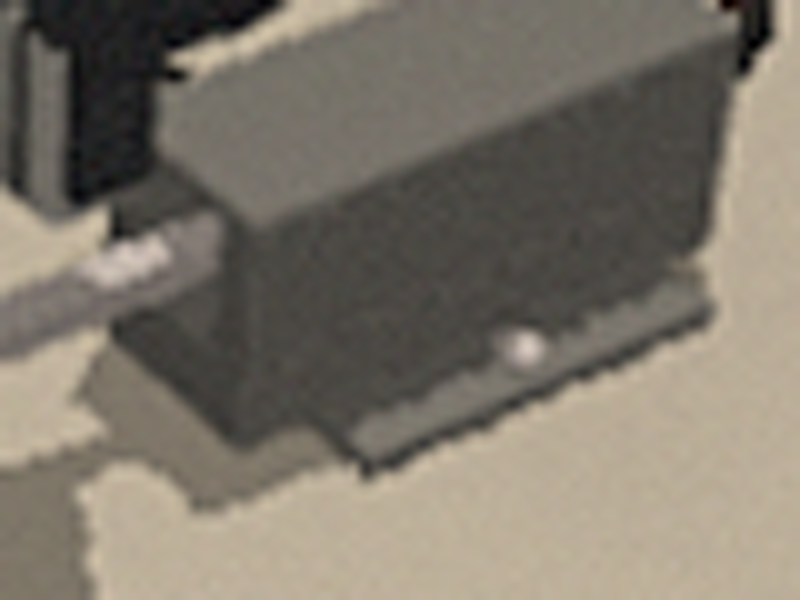

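```bash
python3 - <<'E'
from h import *
d=cam("side")
for z in (23,30,40,48):
  print(z,*[((proj(d,np.array(P+(z,)))-[370,290])*10).round()[0] for P in ((513,-154),(513,-145),(513,-162),(535,-162))])
s=arm.state();print(s)
d=cam("wrist");print(-d["R"].T@d["t"])
E
```

```text
23 [  7. 363.] [-18. 333.] [ 31. 391.] [145. 355.]
30 [  9. 331.] [-17. 300.] [ 32. 358.] [146. 322.]
40 [ 10. 283.] [-16. 253.] [ 34. 311.] [149. 275.]
48 [ 12. 245.] [-15. 215.] [ 35. 272.] [151. 237.]
{'time': 4.1167, 'qpos': array([-0.4997856 ,  0.55887553,  1.64123054,  0.00400249,  0.93531338,
       -2.20311434]), 'dq': array([0.0005242 , 0.00099079, 0.00072182, 0.00213397, 0.00028845,
       0.00022195]), 'joint_efforts': array([ 4.91315994e-03, -4.68596685e+01, -2.06090623e+01,  7.24404061e-03,
       -1.73015526e-02, -2.02699374e-05]), 'ee_pos': array([ 523.69979183, -152.49089186,   47.93629491]), 'orientation': array([-3.1405566 ,  0.00688898, -3.01142247]), 'force': array([-0.16902131,  0.27453188,  0.38455766]), 'wrist_torque': array([ 0.02617113, -0.00582989,  0.0589807 ]), 'opening': -0.0009244349211509313}
[ 453.79032152 -161.04007824  194.72058662]
```

```bash
python3 - <<'E'
from h import *
S=cam("side");w=cam("wrist")
q=lambda z,c,s:(np.array(z)+.5)/s-.5+np.array(c)
a=q((410,457),(200,170),4);
for zz in ((70,210),(50,213),(30,190)):
  b=q(zz,(370,290),10);P=tri([(w,*a),(S,*b)]);print(P,proj(w,P)-a,proj(S,P)-b)
E
```

```text
[ 515.7710082  -160.66065803   58.01914943] [[-2.39574906  7.12349071]] [[-1.7575994   0.86936531]]
[ 513.80974394 -160.34539808   58.70156911] [[-1.19526801  3.62904563]] [[-0.88493534  0.44227548]]
[ 510.55940842 -160.26672807   64.71903764] [[-0.75303043  2.30579744]] [[-0.53835488  0.26985871]]
```

Emit:
step_arm([
  {"x":0,"y":0,"z":0.5,"wx":0,"wy":0,"wz":0,"jaw":4},
  {"x":0,"y":0,"z":0,"wx":0,"wy":0,"wz":0,"jaw":4},
  {"x":0,"y":0,"z":0,"wx":0,"wy":0,"wz":0,"jaw":4},
  {"x":0,"y":0,"z":0,"wx":0,"wy":0,"wz":0,"jaw":4},
  {"x":0,"y":0,"z":-0.8,"wx":0,"wy":0,"wz":0,"jaw":4},
  {"x":0,"y":0,"z":-0.8,"wx":0,"wy":0,"wz":0,"jaw":4},
  {"x":0,"y":0,"z":-0.8,"wx":0,"wy":0,"wz":0,"jaw":4},
  {"x":0,"y":0,"z":0,"wx":0,"wy":0,"wz":0,"jaw":4},
])

```text
time: 4.93
ee_pos: [523.6, -152.4, 27.0]
orientation: [-3.14, 0.007, -3.011]
force: [-0.1, -0.1, -0.5]
opening: 0.468
```

```bash
python3 - <<'E'
from h import *
d=cam("wrist","w8.png",(200,170,200,150),4); s=arm.state(); print(s["ee_pos"],s["orientation"],s["opening"],s["time"],s["force"])
d=cam("side","s8.png",(350,260,100,80),8)
E
```

```text
[ 523.81324562 -152.55061225   27.62486128] [-3.14011041  0.00750425 -3.01142923] 0.46641155836959003 4.9833 [ 0.27720694 -0.406001   -0.85526484]
```

View pics/w8.png

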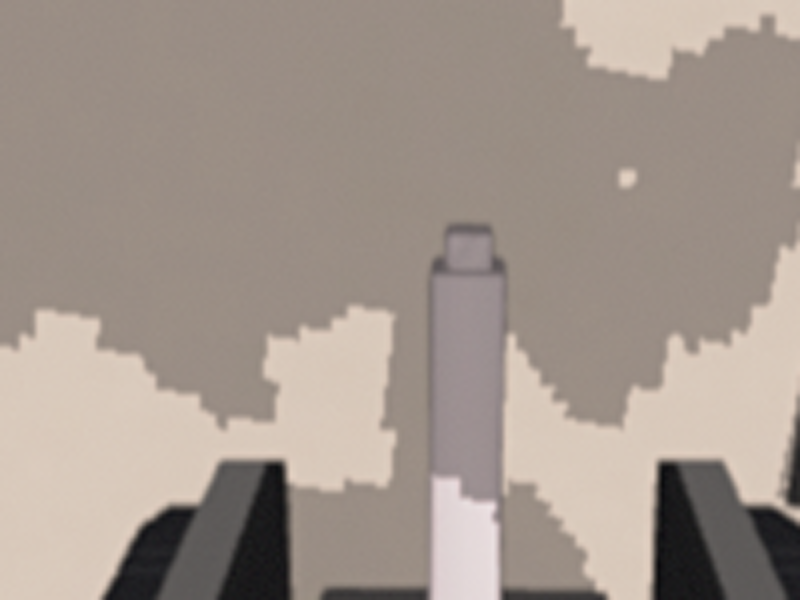

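View pics/s8.png

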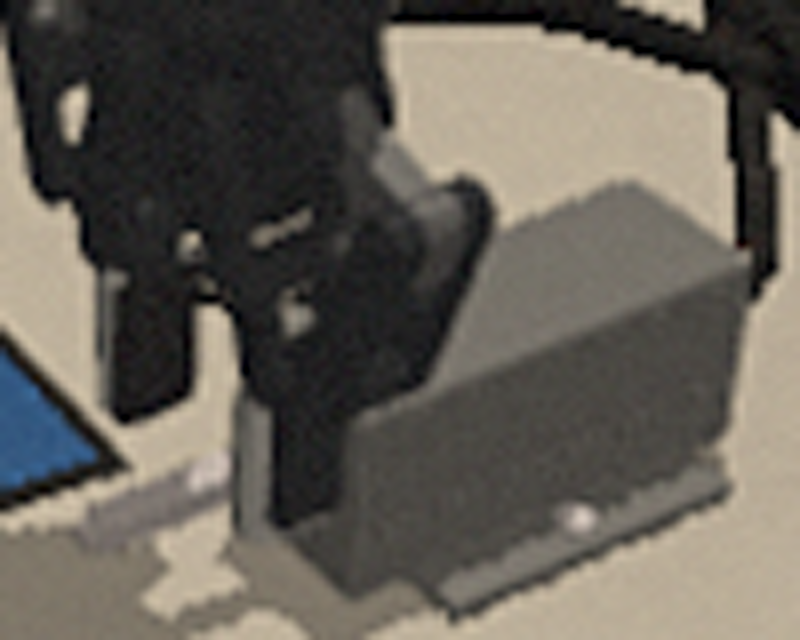

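```bash
python3 - <<'E'
from h import *
S=cam("side")
u=np.array([(270,540),(240,535)])/8+[350,260]
c=-S["R"].T@S["t"]
for (a,b),ys in zip(u,((-180,-176),(-172.5,))):
  r=S["R"].T@np.linalg.inv(S["mtx"])@[a,b,1]
  for y in ys: k=(y-c[1])/r[1]; print(y,c+r*k)
print(proj(S,np.array([(513,-177,2.6),(513,-177,15)])),u)
E
```

```text
-180 [ 522.35148278 -180.           36.56557034]
-176 [ 524.89862139 -176.           32.70040098]
-172.5 [ 519.80743509 -172.5          33.191332  ]
[[377.11771377 344.02489589]
 [377.37785211 338.25812652]] [[383.75  327.5  ]
 [380.    326.875]]
```

Emit:
step_arm([
  {"x":-0.4,"y":0,"z":-0.4,"wx":0,"wy":0,"wz":0,"jaw":4},
  {"x":-0.4,"y":0,"z":-0.4,"wx":0,"wy":0,"wz":0,"jaw":4},
  {"x":0,"y":0,"z":-0.4,"wx":0,"wy":0,"wz":0,"jaw":4},
  {"x":0,"y":0,"z":-0.2,"wx":0,"wy":0,"wz":0,"jaw":4},
  {"x":0,"y":0,"z":0,"wx":0,"wy":0,"wz":0,"jaw":4},
])

```text
time: 5.5
ee_pos: [515.8, -153.1, 14.2]
orientation: [-3.138, 0.01, -3.011]
force: [0.3, -0.1, -0.7]
opening: 0.466
```

```bash
python3 - <<'E'
from h import *
s=arm.state(); print(s["ee_pos"],s["orientation"],s["opening"],s["time"],s["force"])
d=cam("side","s9.png",(350,260,100,80),8)
E
```

```text
[ 515.79870086 -153.08671477   14.1653405 ] [-3.13800758  0.010355   -3.01145286] 0.46591449113497574 5.5 [ 0.3436239  -0.12797771 -0.72715883]
```

View pics/s9.png

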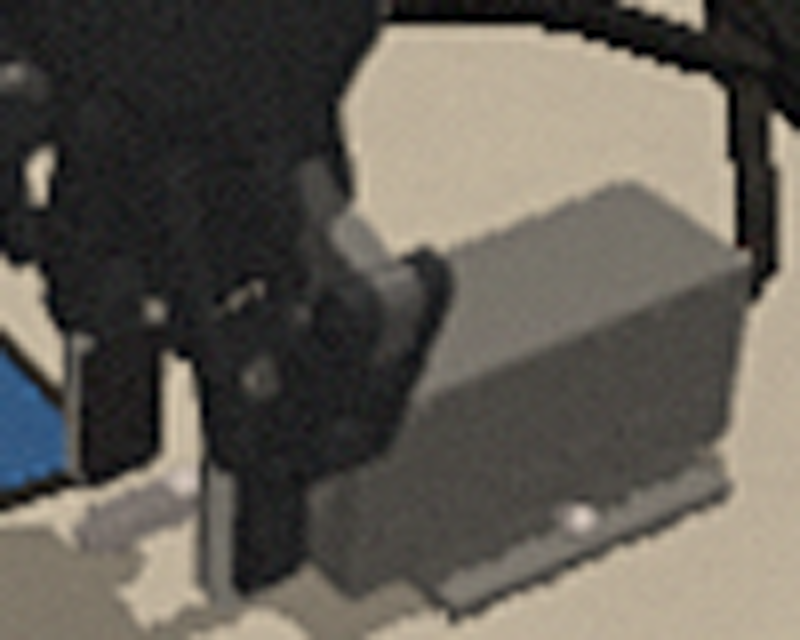

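Emit:
step_arm([
  {"x":0,"y":0.1,"z":0,"wx":0,"wy":0,"wz":0,"jaw":2},
  {"x":0,"y":0,"z":0,"wx":0,"wy":0,"wz":0,"jaw":1},
  {"x":0,"y":0,"z":0,"wx":0,"wy":0,"wz":0,"jaw":0},
  {"x":0,"y":0,"z":0,"wx":0,"wy":0,"wz":0,"jaw":0},
  {"x":0,"y":0,"z":0,"wx":0,"wy":0,"wz":0,"jaw":0},
])

```text
time: 5.97
ee_pos: [516.4, -152.4, 14.8]
orientation: [-3.137, 0.011, -3.012]
force: [0.4, -0.6, -0.7]
opening: 0.071
```

```bash
python3 - <<'E'
from h import *
s=arm.state(); print(s["ee_pos"],s["orientation"],s["opening"],s["time"],s["force"])
d=cam("wrist","w10.png",(200,170,200,150),4)
d=cam("side","s10.png",(350,260,100,80),8)
E
```

```text
[ 516.36769831 -152.35330566   14.82245168] [-3.13705726  0.011359   -3.01167377] 0.07074218397111039 5.9667 [ 0.42256114 -0.57442046 -0.7112624 ]
```

View pics/s10.png

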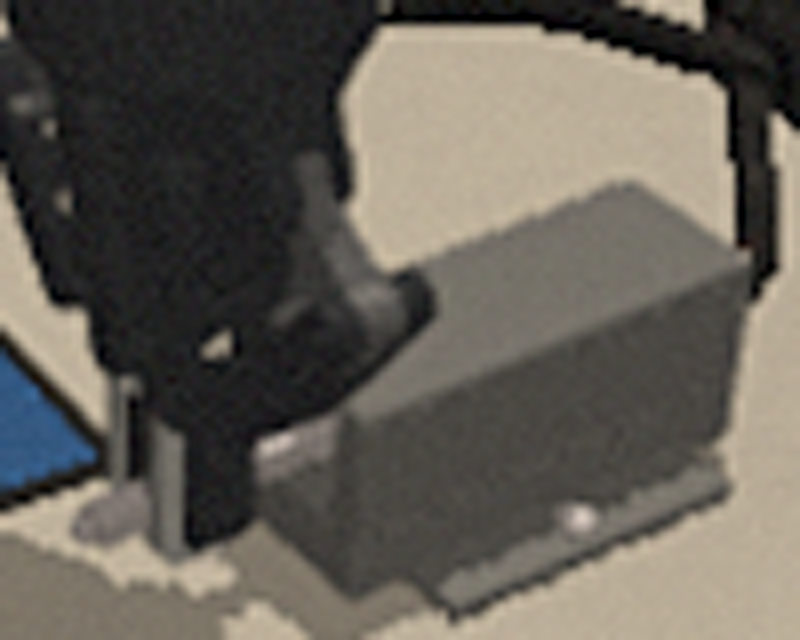

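View pics/w10.png

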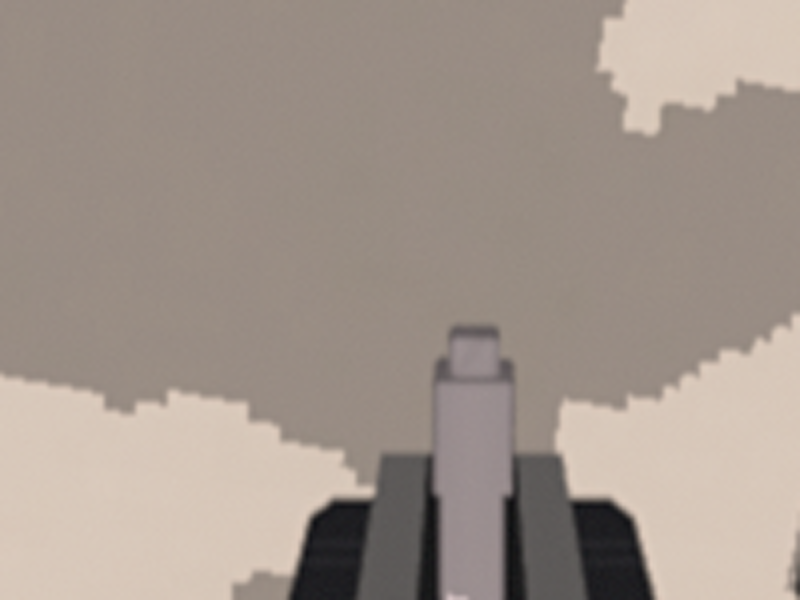

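Emit:
step_arm([
  {"x":-0.8,"y":-0.1,"z":0.05,"wx":0,"wy":0,"wz":0,"jaw":0},
  {"x":-1.2,"y":-0.15,"z":0,"wx":0,"wy":0,"wz":0,"jaw":0},
  {"x":-1.2,"y":-0.15,"z":0,"wx":0,"wy":0,"wz":0,"jaw":0},
  {"x":-1.2,"y":-0.15,"z":0,"wx":0,"wy":0,"wz":0,"jaw":0},
])

```text
time: 6.4
ee_pos: [471.3, -157.9, 15.4]
orientation: [-3.136, 0.013, -3.01]
force: [-0.1, -0.5, -1.5]
opening: 0.073
```

Emit:
step_arm([
  {"x":-1.3,"y":-0.16,"z":0,"wx":0,"wy":0,"wz":0,"jaw":0},
  {"x":-1.3,"y":-0.16,"z":0,"wx":0,"wy":0,"wz":0,"jaw":0},
  {"x":-1.3,"y":-0.16,"z":0,"wx":0,"wy":0,"wz":0,"jaw":0},
  {"x":-1.3,"y":-0.16,"z":0,"wx":0,"wy":0,"wz":0,"jaw":0},
  {"x":-1.3,"y":-0.16,"z":0,"wx":0,"wy":0,"wz":0,"jaw":0},
  {"x":-1.3,"y":-0.16,"z":0,"wx":0,"wy":0,"wz":0,"jaw":0},
  {"x":0,"y":0,"z":0,"wx":0,"wy":0,"wz":0,"jaw":0},
])

```text
time: 6.98
ee_pos: [384.6, -166.9, 15.5]
orientation: [-3.137, 0.012, -3.011]
force: [-0.0, 1.1, -0.4]
opening: 0.071
```

```bash
python3 - <<'E'
from h import *
s=arm.state(); print(s["ee_pos"],s["orientation"],s["opening"],s["time"],s["force"])
d=cam("side","s11.png",(300,240,160,120),5)
d=cam("top","t11.png",(350,170,120,170),3.5)
E
```

```text
[ 384.57531893 -166.85912093   15.52438291] [-3.13679423  0.01233489 -3.01077989] 0.07059173608346539 6.9833 [-0.03016869  1.10532313 -0.36610709]
```

View pics/s11.png

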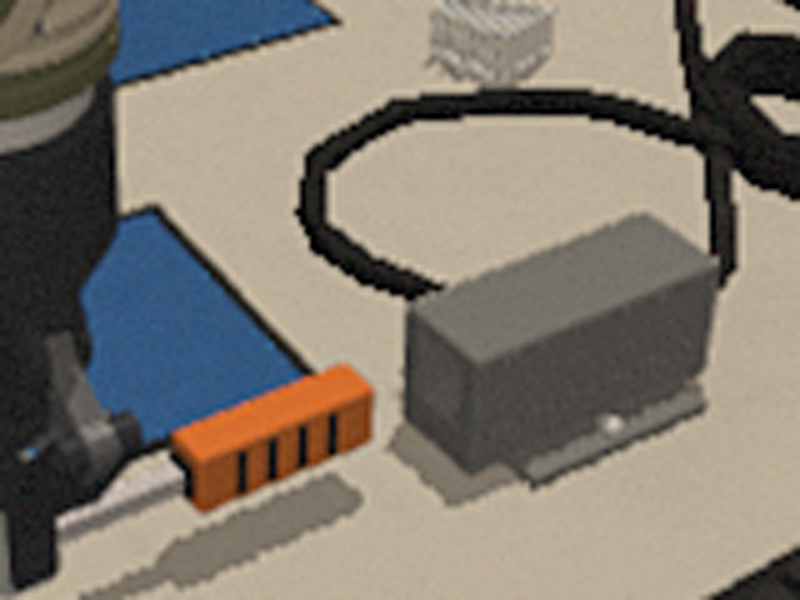

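View pics/t11.png

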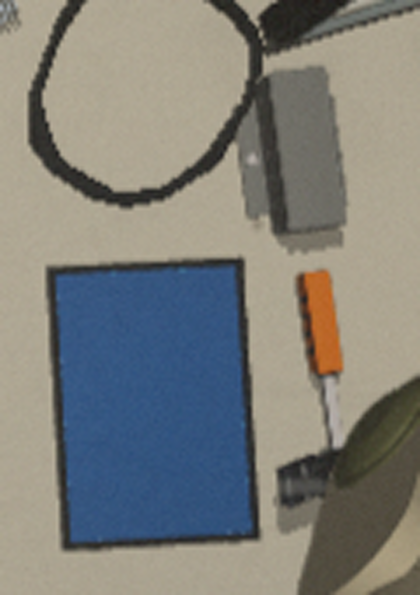

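Emit:
step_arm([
  {"x":-0.3,"y":0,"z":-0.7,"wx":0,"wy":0,"wz":0,"jaw":0},
  {"x":-0.3,"y":0,"z":-0.5,"wx":0,"wy":0,"wz":0,"jaw":0},
  {"x":0,"y":0,"z":-0.3,"wx":0,"wy":0,"wz":0,"jaw":0},
  {"x":0,"y":0,"z":-0.1,"wx":0,"wy":0,"wz":0,"jaw":0},
  {"x":0,"y":0,"z":0,"wx":0,"wy":0,"wz":0,"jaw":0},
])

```text
time: 7.5
ee_pos: [381.6, -167.3, -2.1]
orientation: [-3.135, 0.015, -3.009]
force: [1.0, 0.2, -0.6]
opening: 0.07
```

```bash
python3 - <<'E'
from h import *
s=arm.state(); print(s["ee_pos"],s["orientation"],s["opening"],s["time"],s["force"])
d=cam("side","s12.png",(300,260,100,80),8)
E
```

```text
[ 381.63509312 -167.28477969   -2.06233111] [-3.13461384  0.01482034 -3.00914394] 0.0696911909637267 7.5 [ 1.01017625  0.16717615 -0.5648641 ]
```

View pics/s12.png

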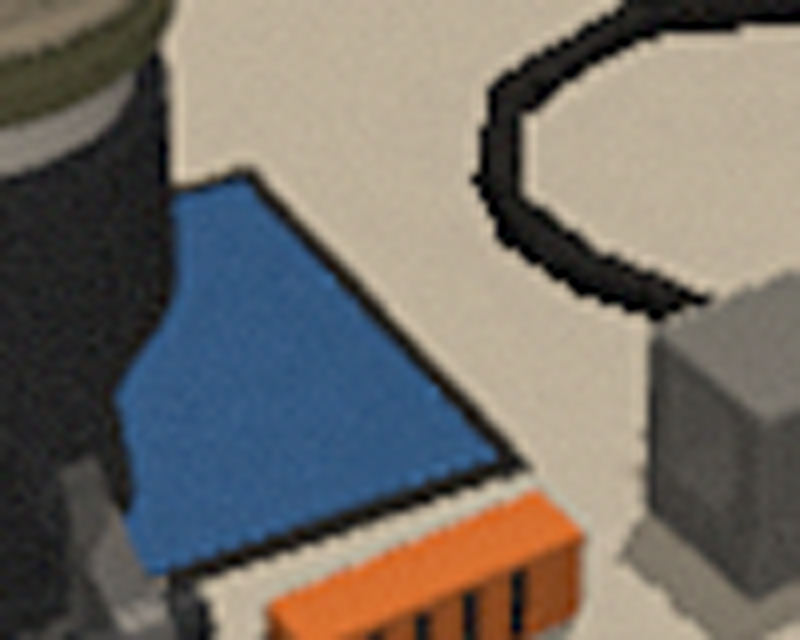

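Emit:
step_arm([
  {"x":0,"y":0,"z":-0.1,"wx":0,"wy":0,"wz":0,"jaw":0},
  {"x":0,"y":0,"z":0,"wx":0,"wy":0,"wz":0,"jaw":0},
])

```text
time: 7.72
ee_pos: [381.9, -167.3, -3.0]
orientation: [-3.134, 0.015, -3.009]
force: [0.4, 0.7, -1.0]
opening: 0.071
```

```bash
python3 - <<'E'
from h import *
s=arm.state(); print(s["ee_pos"],s["orientation"],s["opening"],s["time"],s["force"])
d=cam("side","s13.png",(290,290,120,90),6)
E
```

```text
[ 381.93886902 -167.30325269   -3.0377244 ] [-3.13441211  0.01503852 -3.00884075] 0.0705287432358989 7.7167 [ 0.37654403  0.67675979 -1.03927409]
```

View pics/s13.png

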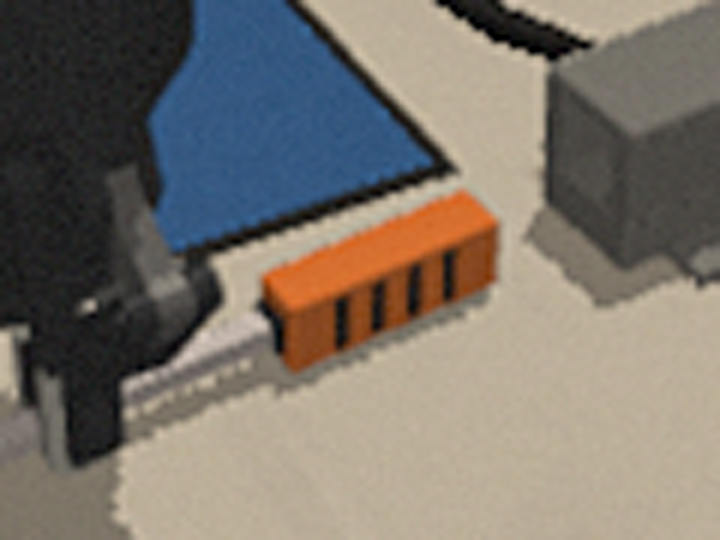

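Emit:
step_arm([
  {"x":0,"y":0,"z":0,"wx":0,"wy":0,"wz":0,"jaw":2},
  {"x":0,"y":0,"z":0,"wx":0,"wy":0,"wz":0,"jaw":4},
  {"x":0,"y":0,"z":0,"wx":0,"wy":0,"wz":0,"jaw":4},
  {"x":0,"y":0,"z":0,"wx":0,"wy":0,"wz":0,"jaw":4},
  {"x":0,"y":0,"z":1.5,"wx":0,"wy":0,"wz":0,"jaw":4},
  {"x":0,"y":0,"z":2.5,"wx":0,"wy":0,"wz":0,"jaw":4},
  {"x":0.5,"y":0,"z":2.5,"wx":0,"wy":0,"wz":0,"jaw":4},
  {"x":2,"y":0.2,"z":2,"wx":0,"wy":0,"wz":0,"jaw":4},
  {"x":2,"y":0.3,"z":0,"wx":0,"wy":0,"wz":0,"jaw":4},
  {"x":0,"y":0,"z":0,"wx":0,"wy":0,"wz":0,"jaw":4},
])

```text
time: 8.6
ee_pos: [427.9, -161.8, 87.1]
orientation: [-3.135, 0.016, -3.011]
force: [0.1, -0.3, -0.9]
opening: 0.466
```

```bash
python3 - <<'E'
from h import *
s=arm.state(); print(s["ee_pos"],s["orientation"],s["opening"],s["time"],s["force"])
d=cam("wrist","w14.png")
d=cam("side","s14.png",(270,280,160,120),5)
d=cam("top","t14.png",(350,170,120,170),3.5)
E
```

```text
[ 427.89185542 -161.83267714   87.08662237] [-3.13473029  0.01574814 -3.01094354] 0.46620553732884296 8.6 [ 0.08275254 -0.30653056 -0.86120949]
```

View pics/w14.png

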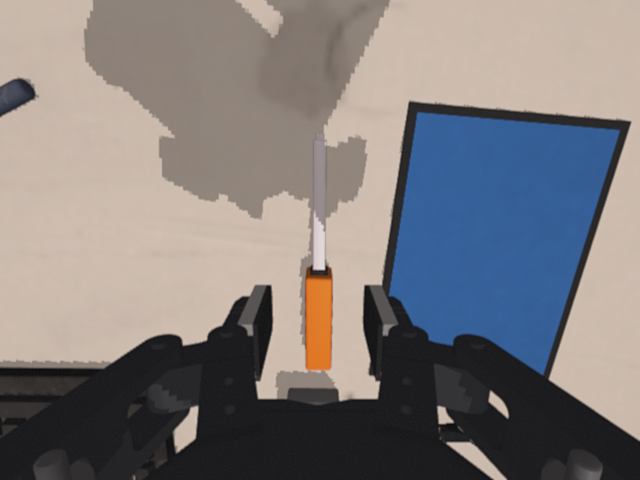

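View pics/s14.png

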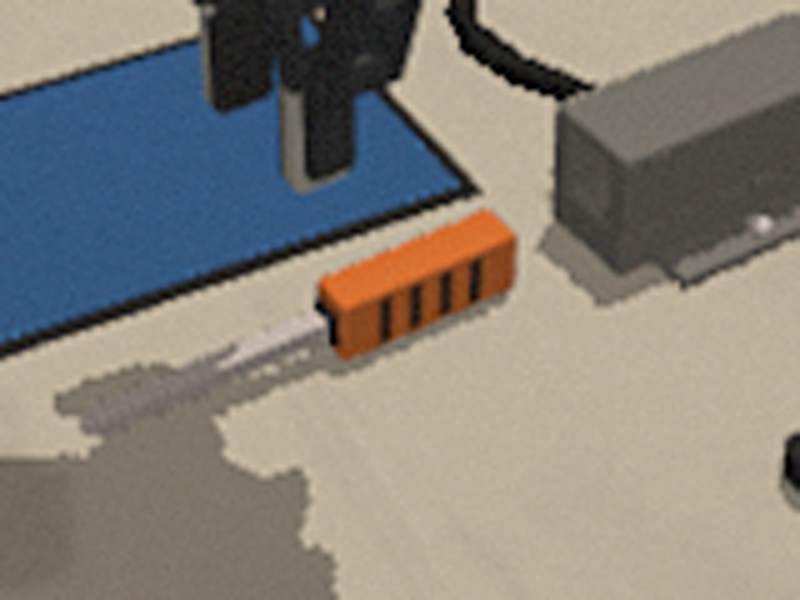

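View pics/t14.png

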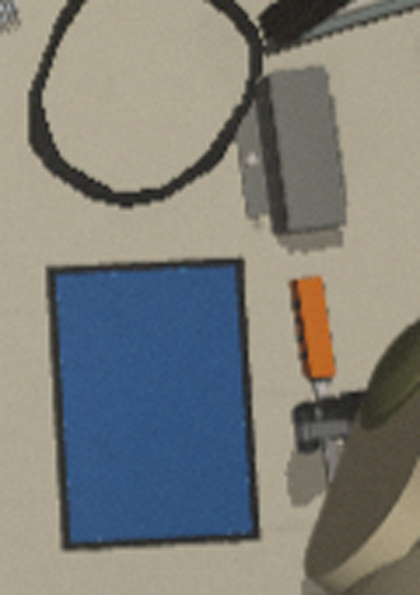

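```bash
python3 - <<'E'
from h import *
d=cam("wrist");s=cam("side");t=cam("top")
a=ray(d,319.5,138,13);b=ray(d,318.5,368.5,24);c=ray(d,319.5,272,24);print(a,b,c,np.linalg.norm((a-b)[:2]),np.arctan2(*(b-a)[[1,0]]),np.arctan2(*(b-c)[[1,0]]))
for n,u,v in (("a",350+299/3.5,170+279/3.5),("b",350+315/3.5,170+279/3.5)): print(ray(t,u,v,24))
q=lambda x,y:(270+x/5,280+y/5)
print("end top right (side)",ray(s,*q(516,238),24),"left",ray(s,*q(488,210),24))
# fingertip near bottom front corner side
print(arm.state()["ee_pos"])
c0=-s["R"].T@s["t"];r=s["R"].T@np.linalg.inv(s["mtx"])@[*q(305,190),1]
for y in (-182,-190): print(c0+r*(y-c0[1])/r[1])
E
```

```text
[ 354.05781012 -169.24097788   13.        ] [ 506.39222666 -149.87010658   24.        ] [ 435.18162793 -158.56140889   24.        ] 153.56107943407835 0.12648136909357058 0.12145000675346393
[ 512.25384539 -143.22910469   24.        ]
[ 512.21694649 -154.42088007   24.        ]
end top right (side) [ 514.51710754 -159.68872425   24.        ] left [ 513.13719675 -142.68612748   24.        ]
[ 424.63379074 -161.53740638   85.4027411 ]
[ 427.51142047 -182.           89.33930273]
[ 423.9876134 -190.          96.2162964]
```

Emit:
step_arm([
  {"x":2.3,"y":0.3,"z":0,"wx":0.2,"wy":0.4,"wz":0,"jaw":4},
  {"x":2.2,"y":0.3,"z":0,"wx":0.2,"wy":0.4,"wz":0,"jaw":4},
  {"x":0,"y":0,"z":-1.5,"wx":0,"wy":0,"wz":0,"jaw":4},
  {"x":0,"y":0,"z":-1.5,"wx":0,"wy":0,"wz":0,"jaw":4},
  {"x":0,"y":0,"z":-0.5,"wx":0,"wy":0,"wz":0,"jaw":4},
  {"x":0,"y":0,"z":0,"wx":0,"wy":0,"wz":0,"jaw":4},
])

```text
time: 9.4
ee_pos: [468.5, -155.8, 47.7]
orientation: [3.134, -0.005, -3.016]
force: [-0.4, -0.5, -0.0]
opening: 0.469
```

```bash
python3 - <<'E'
from h import *
s=arm.state(); print(s["ee_pos"],s["orientation"],s["opening"],s["time"],s["force"])
d=cam("wrist","w15.png",(200,170,200,150),4)
d=cam("side","s15.png",(320,280,100,75),8)
print(arm.state()["ee_pos"])
E
```

```text
[ 468.49584039 -155.75850856   47.71969565] [ 3.13369335 -0.00506468 -3.01594092] 0.4690323861699561 9.4 [-0.40459319 -0.50122693 -0.0205444 ]
[ 468.98357817 -156.09798828   48.85899318]
```

View pics/w15.png

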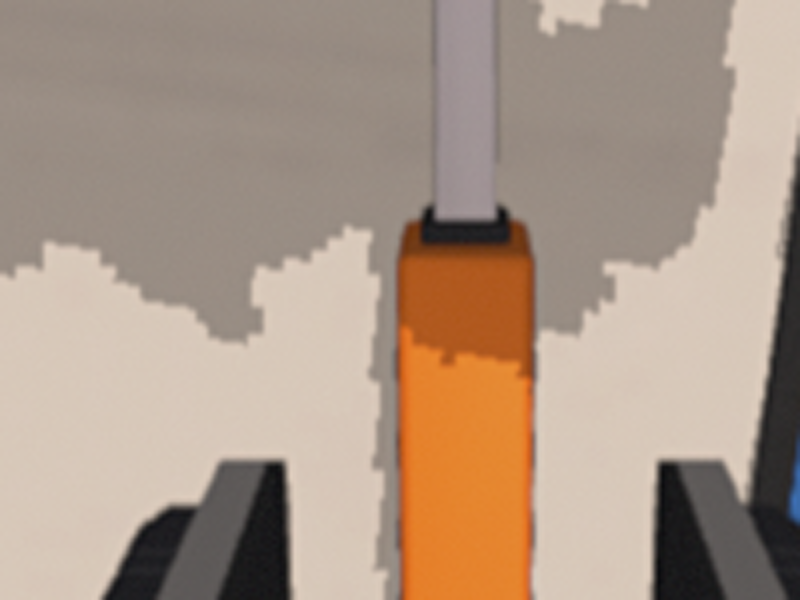

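View pics/s15.png

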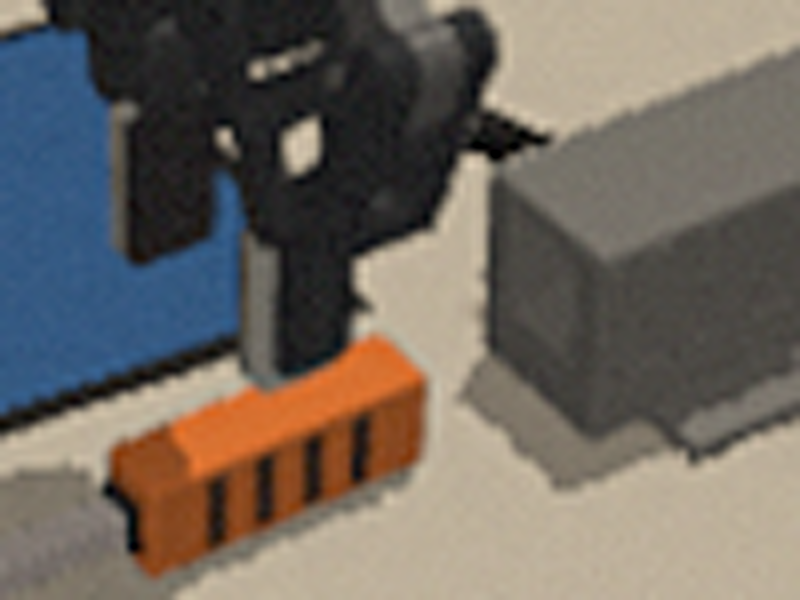

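Emit:
step_arm([
  {"x":0,"y":0,"z":-1.5,"wx":0,"wy":0,"wz":0,"jaw":4},
  {"x":0,"y":0,"z":-1.5,"wx":0,"wy":0,"wz":0,"jaw":4},
  {"x":0,"y":0,"z":-1.2,"wx":0,"wy":0,"wz":0,"jaw":4},
  {"x":0,"y":0,"z":-0.5,"wx":0,"wy":0,"wz":0,"jaw":4},
  {"x":0,"y":0,"z":0,"wx":0,"wy":0,"wz":0,"jaw":4},
])

```text
time: 9.92
ee_pos: [470.1, -157.9, 4.5]
orientation: [3.14, 0.002, -3.018]
force: [0.1, 0.2, -0.7]
opening: 0.464
```

Emit:
step_arm([
  {"x":0.1,"y":0.2,"z":-0.5,"wx":0,"wy":0,"wz":0,"jaw":4},
  {"x":0,"y":0,"z":-0.1,"wx":0,"wy":0,"wz":0,"jaw":3},
  {"x":0,"y":0,"z":0,"wx":0,"wy":0,"wz":0,"jaw":2},
  {"x":0,"y":0,"z":0,"wx":0,"wy":0,"wz":0,"jaw":0},
  {"x":0,"y":0,"z":0,"wx":0,"wy":0,"wz":0,"jaw":0},
  {"x":0,"y":0,"z":0,"wx":0,"wy":0,"wz":0,"jaw":0},
])

```text
time: 10.42
ee_pos: [472.5, -156.6, 1.3]
orientation: [-3.141, 0.006, -3.018]
force: [0.1, 0.1, -1.5]
opening: 0.192
```

```bash
python3 - <<'E'
from h import *
s=arm.state(); print(s["ee_pos"],s["orientation"],s["opening"],s["time"],s["force"])
d=cam("side","s16.png",(300,280,120,90),6)
d=cam("wrist","w16.png",(200,80,240,180),3)
E
```

```text
[ 472.54486336 -156.64268982    1.25863299] [-3.14063247  0.00574404 -3.01760131] 0.19172250843033728 10.4167 [ 0.06703544  0.12472572 -1.47551142]
```

View pics/s16.png

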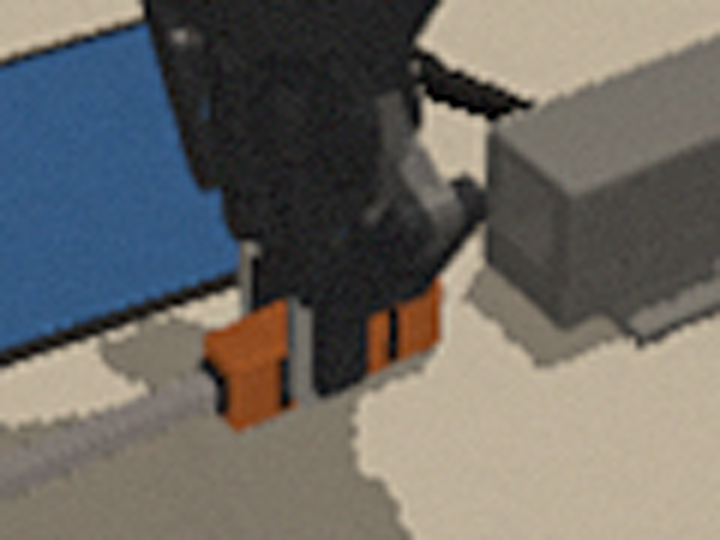

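View pics/w16.png

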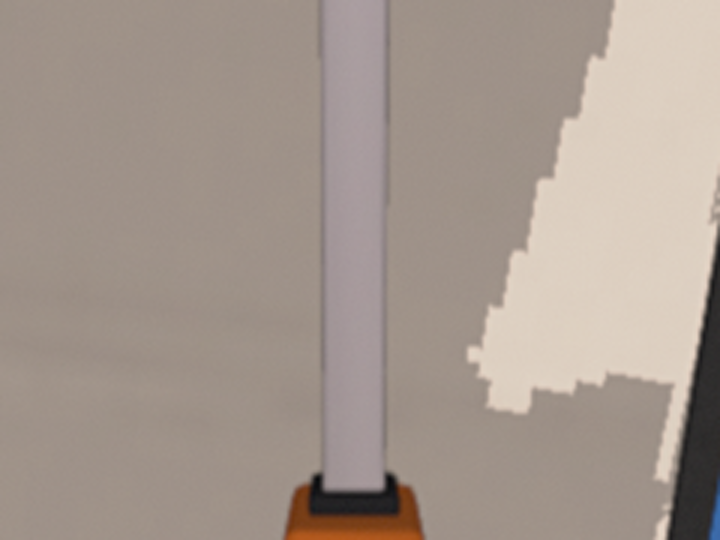

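```bash
python3 - <<'E'
from h import *
t=cam("top")
for n,u,v,z in (("flux",319,150,104),("sink",345,170,13),("relay",243,180,22),("relay r",258,180,22),("relay near",243,188,22),("spool",180,305,40)): print(n,ray(t,u,v,z).round())
E
```

```text
flux [737. 141. 104.]
sink [711.  75.  13.]
relay [684. 325.  22.]
relay r [684. 288.  22.]
relay near [664. 325.  22.]
spool [383. 469.  40.]
```

Emit:
step_arm([
  {"x":0,"y":0,"z":1,"wx":0,"wy":0,"wz":0,"jaw":0},
  {"x":-0.5,"y":0,"z":2,"wx":0,"wy":0,"wz":0,"jaw":0},
  {"x":-0.5,"y":0,"z":2.5,"wx":0,"wy":0,"wz":0,"jaw":0},
  {"x":0,"y":0,"z":2.5,"wx":0,"wy":0,"wz":0,"jaw":0},
  {"x":0,"y":2,"z":2.5,"wx":0,"wy":0,"wz":0,"jaw":0},
  {"x":0,"y":3,"z":2.5,"wx":0,"wy":0,"wz":-2,"jaw":0},
  {"x":0,"y":3.5,"z":1,"wx":0,"wy":0,"wz":-2,"jaw":0},
  {"x":0,"y":3.5,"z":0,"wx":0,"wy":0,"wz":-2,"jaw":0},
  {"x":0,"y":3.5,"z":0,"wx":0,"wy":0,"wz":-2,"jaw":0},
  {"x":0,"y":3.5,"z":0,"wx":0,"wy":0,"wz":-2,"jaw":0},
])

```text
time: 11.4
ee_pos: [460.4, 35.9, 154.7]
orientation: [-3.141, 0.012, 3.074]
force: [1.0, -0.7, -0.7]
opening: 0.194
```

Emit:
step_arm([
  {"x":1,"y":3.5,"z":0,"wx":0,"wy":0,"wz":-1,"jaw":0},
  {"x":1,"y":3.5,"z":0,"wx":0,"wy":0,"wz":-1,"jaw":0},
  {"x":1.7,"y":3.3,"z":0,"wx":0,"wy":0,"wz":0,"jaw":0},
  {"x":1.7,"y":3.3,"z":0,"wx":0,"wy":0,"wz":0,"jaw":0},
  {"x":1.7,"y":3.3,"z":0,"wx":0,"wy":0,"wz":0,"jaw":0},
  {"x":1.7,"y":3.3,"z":0,"wx":0,"wy":0,"wz":0,"jaw":0},
  {"x":1.7,"y":2,"z":0,"wx":0,"wy":0,"wz":0,"jaw":0},
  {"x":1,"y":0,"z":-1,"wx":0,"wy":0,"wz":0,"jaw":0},
  {"x":0,"y":0,"z":0,"wx":0,"wy":0,"wz":0,"jaw":0},
  {"x":0,"y":0,"z":0,"wx":0,"wy":0,"wz":0,"jaw":0},
])

```text
time: 12.23
ee_pos: [574.6, 278.3, 152.9]
orientation: [3.14, 0.018, 3.043]
force: [0.0, -0.9, -0.6]
opening: 0.197
```

```bash
python3 - <<'E'
from h import *
s=arm.state(); print(s["ee_pos"],s["orientation"],s["opening"],s["time"],s["force"])
d=cam("side","s17.png",(150,100,200,150),4)
d=cam("wrist","w17.png")
d=cam("top","t17.png",(190,180,160,160),3.75)
E
```

```text
[574.62602162 278.32939983 152.88315576] [3.13985795 0.01843515 3.04313968] 0.1974349591048367 12.2333 [ 0.01117777 -0.91154279 -0.63802104]
```

View pics/s17.png

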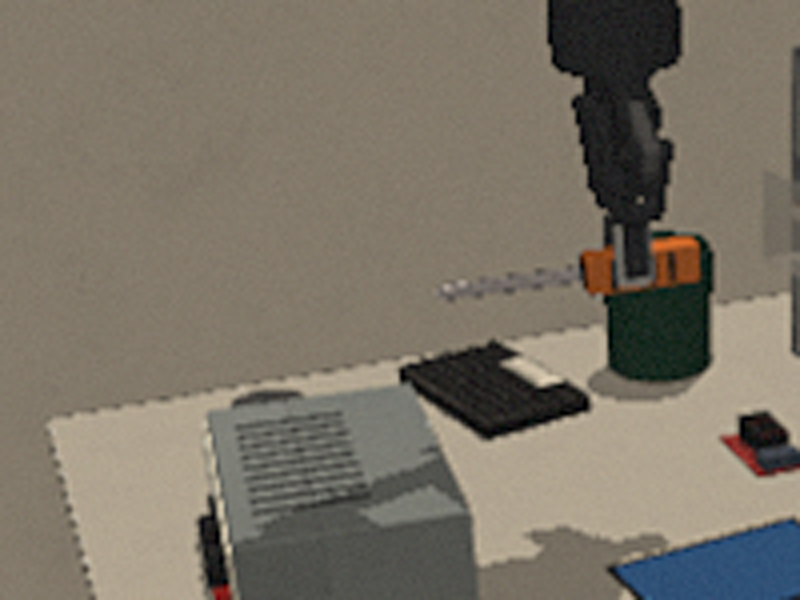

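View pics/w17.png

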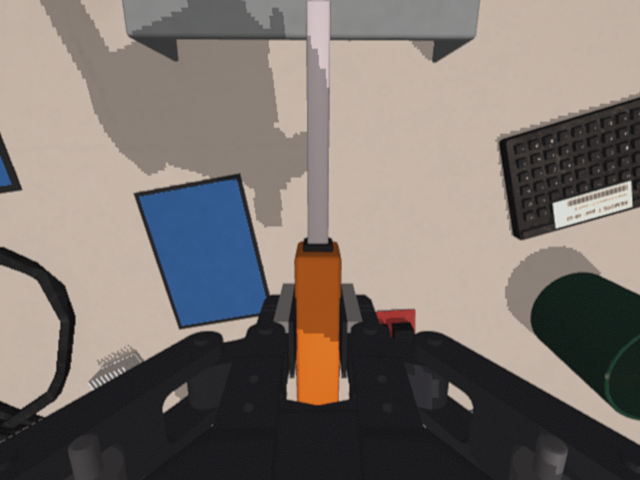

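View pics/t17.png

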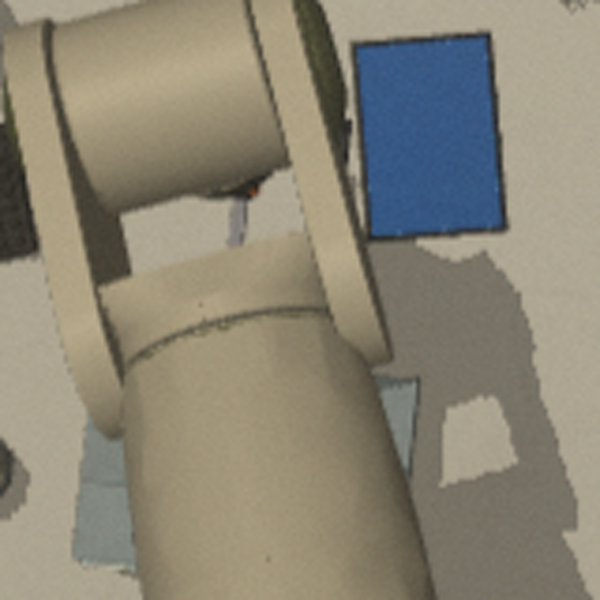

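```bash
python3 - <<'E'
from h import *
cam("wrist","w18a.png",(110,0,100,75),8)
d=cam("wrist","w18b.png",(410,0,100,75),8)
s=arm.state(); print(s["ee_pos"],s["orientation"],s["time"])
L=ray(d,126,37,75);R=ray(d,477.5,38.5,75);print(L,R,np.linalg.norm(L-R),np.arctan2(*(L-R)[[0,1]]),(L+R)/2)
# rod axis direction: shaft near collar and at image top, top surface plane
z=s["ee_pos"][2]+10.7+4
a=ray(d,318,240,z);b=ray(d,317.5,2,z);print(a,b,np.arctan2(*(a-b)[[1,0]]))
E
```

```text
[574.6907659  277.43234953 153.14468371] [3.1397563  0.01904218 3.04185392] 12.4833
[438.44988553 182.09617388  75.        ] [459.15480861 381.14269689  75.        ] 200.12049409947548 -3.037944891948191 [448.80234707 281.61943538  75.        ]
[541.70039619 281.11923516 167.84468371] [461.36375595 289.0060413  167.84468371] -0.09785839500194075
```

View pics/w18a.png

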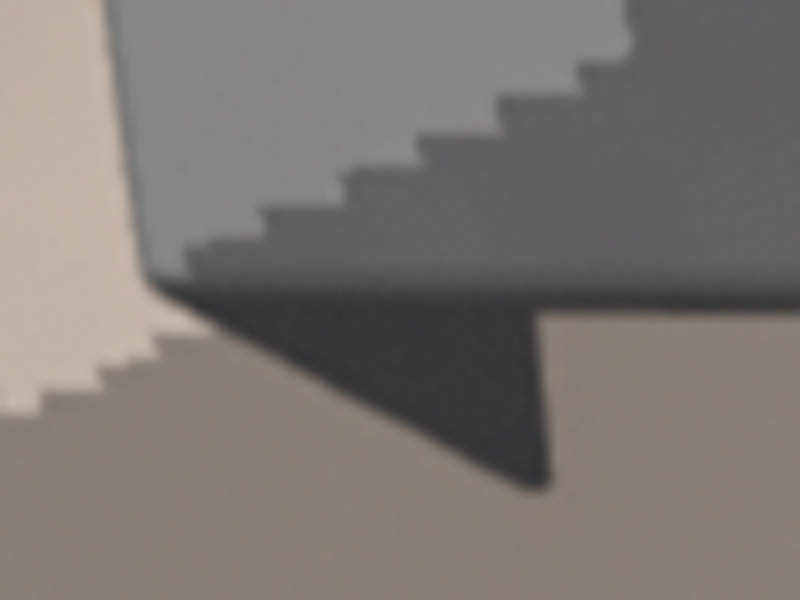

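View pics/w18b.png

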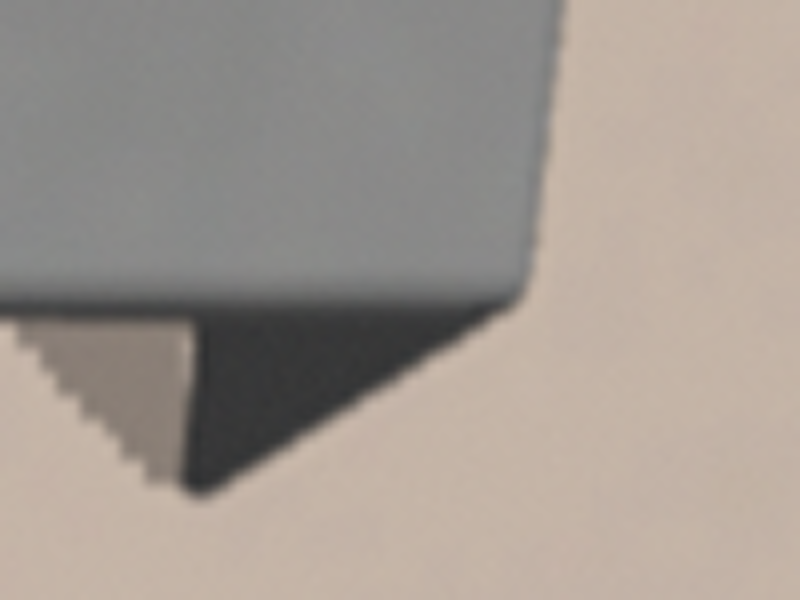

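```bash
python3 - <<'E'
from h import *
d=cam("side","s18.png",(250,150,80,60),10)
s=arm.state(); print(s["ee_pos"],s["orientation"],s["time"])
e=s["ee_pos"]
for dz in (9,10.7,12.4): 
  P=e+np.array([-119.6*.995,119.6*.1,dz]); Q=e+np.array([-119.6*.995,119.6*.1,10.7])+160*np.array([.995,-.1,(10.7-dz)/120])
  print(dz,[((proj(d,x)-[250,150]+.5)*10-.5).round() for x in (P,Q)])
E
```

```text
[574.76895845 277.50578861 153.07213595] [3.13971343 0.01909853 3.04189584] 12.5333
9 [array([[ 82., 250.]]), array([[736., 153.]])]
10.7 [array([[ 81., 243.]]), array([[736., 162.]])]
12.4 [array([[ 80., 236.]]), array([[737., 171.]])]
```

View pics/s18.png

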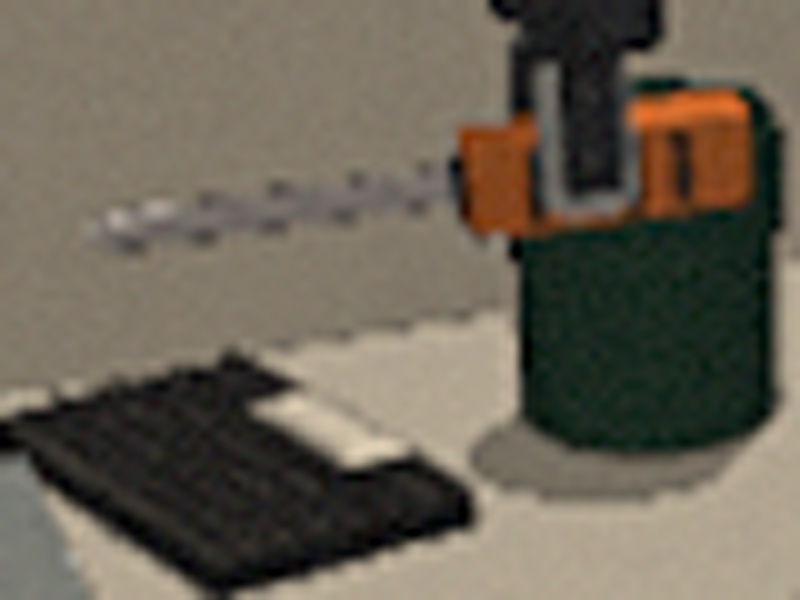

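Emit:
step_arm([
  {"x":0.6,"y":0,"z":-2.5,"wx":0,"wy":0.4,"wz":-0.2,"jaw":0},
  {"x":0.6,"y":0,"z":-3,"wx":0,"wy":0.4,"wz":0,"jaw":0},
  {"x":0,"y":0,"z":-3,"wx":0,"wy":0,"wz":0,"jaw":0},
  {"x":0,"y":0,"z":-2.5,"wx":0,"wy":0,"wz":0,"jaw":0},
  {"x":0,"y":0,"z":-1.5,"wx":0,"wy":0,"wz":0,"jaw":0},
  {"x":0,"y":0,"z":0,"wx":0,"wy":0,"wz":0,"jaw":0},
  {"x":0,"y":0,"z":0,"wx":0,"wy":0,"wz":0,"jaw":0},
])

```text
time: 13.12
ee_pos: [587.5, 275.2, 28.4]
orientation: [3.139, 0.012, 3.035]
force: [0.2, -0.2, 0.3]
opening: 0.199
```

```bash
python3 - <<'E'
from h import *
d=cam("side","s19.png",(230,170,100,75),8)
s=arm.state(); print(s["ee_pos"],s["orientation"],s["time"],s["force"])
d=cam("wrist","w19.png")
E
```

```text
[587.51993146 275.24134384  28.56389365] [3.13852765 0.01167387 3.03500756] 13.1667 [-0.06180228  0.0028608   0.0358498 ]
```

View pics/s19.png

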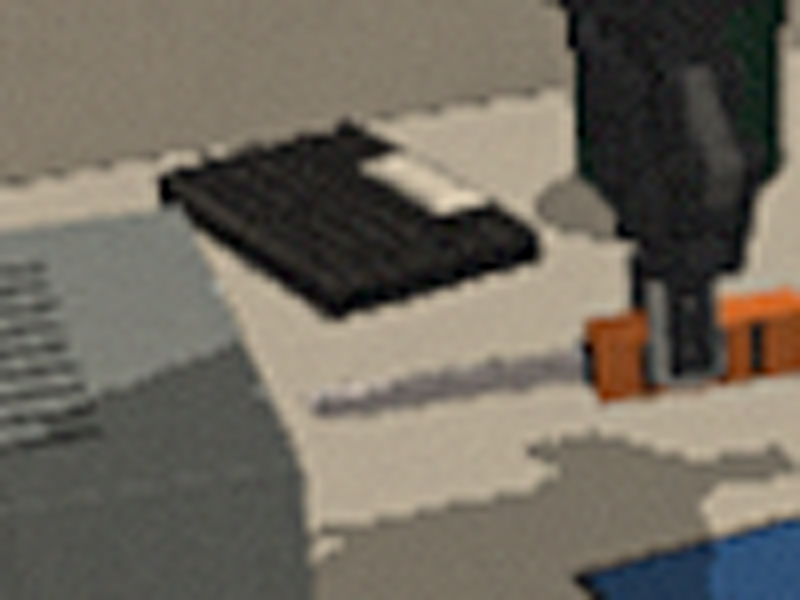

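View pics/w19.png

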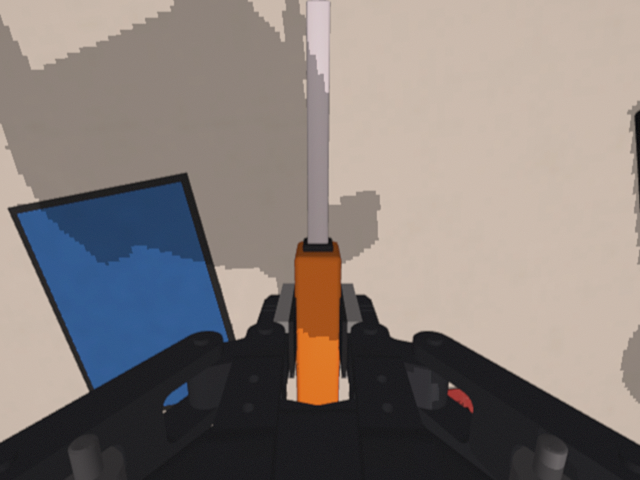

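Emit:
step_arm([
  {"x":0,"y":0,"z":-1.2,"wx":0,"wy":0,"wz":0,"jaw":0},
  {"x":0,"y":0,"z":-0.9,"wx":0,"wy":0,"wz":0,"jaw":0},
  {"x":0,"y":0,"z":0,"wx":0,"wy":0,"wz":0,"jaw":0},
])

```text
time: 13.47
ee_pos: [589.6, 275.9, 10.3]
orientation: [3.136, 0.019, 3.035]
force: [-0.5, -0.0, -1.1]
opening: 0.199
```

Emit:
step_arm([
  {"x":0,"y":0,"z":-0.2,"wx":0,"wy":0,"wz":0,"jaw":0},
  {"x":0,"y":0,"z":-0.2,"wx":0,"wy":0,"wz":0,"jaw":0},
])

```text
time: 13.63
ee_pos: [589.9, 276.0, 6.4]
orientation: [3.135, 0.02, 3.035]
force: [0.4, 1.0, -0.4]
opening: 0.191
```

Emit:
step_arm([
  {"x":0,"y":0,"z":-0.15,"wx":0,"wy":0.3,"wz":0,"jaw":0},
  {"x":0,"y":0,"z":-0.15,"wx":-0.2,"wy":0.3,"wz":0,"jaw":0},
])

```text
time: 13.8
ee_pos: [590.0, 276.0, 3.4]
orientation: [3.14, 0.009, 3.035]
force: [-0.1, -0.4, 0.2]
opening: 0.196
```

Emit:
step_arm([
  {"x":0,"y":0,"z":-0.1,"wx":0,"wy":0,"wz":0,"jaw":0},
  {"x":0,"y":0,"z":-0.1,"wx":0,"wy":0,"wz":0,"jaw":0},
])

```text
time: 13.97
ee_pos: [590.2, 276.1, 1.3]
orientation: [3.14, 0.009, 3.035]
force: [0.5, -1.1, -0.9]
opening: 0.2
```

Emit:
step_arm([
  {"x":0,"y":0,"z":-0.15,"wx":0,"wy":0,"wz":0,"jaw":0},
  {"x":0,"y":0,"z":-0.15,"wx":0,"wy":0,"wz":0,"jaw":0},
])

```text
time: 14.13
ee_pos: [590.4, 276.2, 0.4]
orientation: [3.14, 0.009, 3.036]
force: [-10.3, -3.5, 20.3]
opening: 0.197
```

Emit:
step_arm([
  {"x":0,"y":0,"z":1,"wx":0,"wy":0,"wz":0,"jaw":0},
  {"x":0.1,"y":0.8,"z":1,"wx":0,"wy":0,"wz":0,"jaw":0},
  {"x":0.1,"y":0.9,"z":0.8,"wx":0,"wy":0,"wz":0,"jaw":0},
  {"x":0,"y":0,"z":0,"wx":0,"wy":0,"wz":0,"jaw":0},
  {"x":0,"y":0,"z":0,"wx":0,"wy":0,"wz":0,"jaw":0},
])

```text
time: 14.55
ee_pos: [592.8, 294.1, 31.4]
orientation: [3.14, 0.011, 3.035]
force: [-0.2, 0.1, -0.8]
opening: 0.194
```

Emit:
step_arm([
  {"x":-1.3,"y":0.13,"z":-0.15,"wx":0,"wy":0,"wz":0,"jaw":0},
  {"x":-1.5,"y":0.15,"z":0,"wx":0,"wy":0,"wz":0,"jaw":0},
  {"x":-1,"y":0.1,"z":0,"wx":0,"wy":0,"wz":0,"jaw":0},
  {"x":-0.4,"y":0.04,"z":0,"wx":0,"wy":0,"wz":0,"jaw":0},
  {"x":0,"y":0,"z":0,"wx":0,"wy":0,"wz":0,"jaw":0},
])

```text
time: 14.97
ee_pos: [548.9, 297.5, 28.0]
orientation: [3.141, 0.01, 3.035]
force: [0.6, 0.3, 0.1]
opening: 0.192
```

```bash
cat > us.py <<'E'
from h import *
s=arm.state();e=s["ee_pos"];u=np.array([.9947,-.1028]);v=np.array([.1028,.9947]);f=s["force"]
print("u %.1f ys %.1f z %.1f"%(u@e[:2]-504.6,v@e[:2]-326.4,e[2]),"f u %.1f v %.1f z %.1f"%(u@f[:2],v@f[:2],f[2]),s["orientation"].round(4),"op %.3f t %.2f"%(s["opening"],s["time"]),"trq",s["wrist_torque"].round(2))
E
python3 us.py
python3 - <<'E'
from h import *
d=cam("side","s20.png",(200,170,120,90),6)
d=cam("wrist","w20.png")
E
```

```text
u 10.8 ys 25.9 z 28.0 f u 0.6 v 0.3 z 0.1 [3.1408 0.0098 3.0352] op 0.192 t 14.97 trq [-0.06  0.02 -0.01]
```

View pics/w20.png

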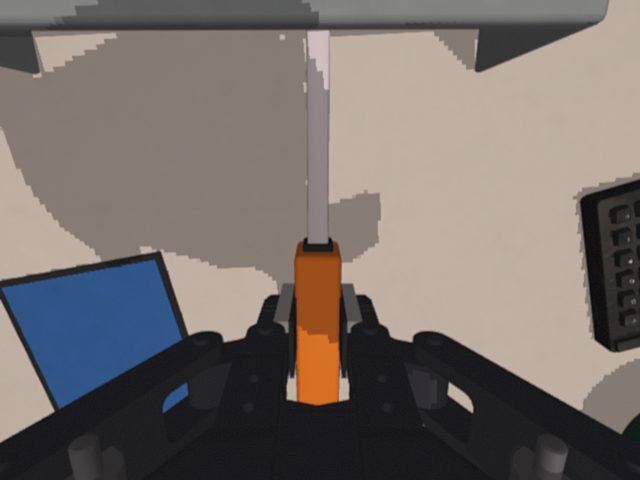

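View pics/s20.png

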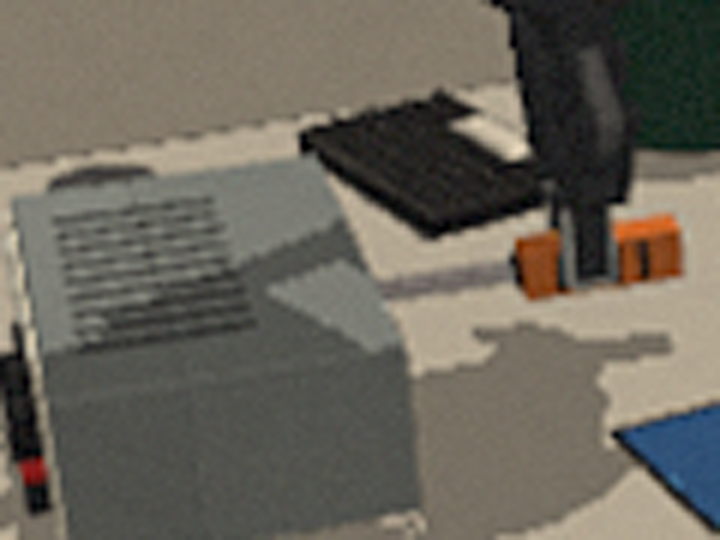

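Emit:
step_arm([
  {"x":-0.4,"y":0.04,"z":0.05,"wx":0,"wy":0,"wz":0,"jaw":0},
  {"x":-0.2,"y":0.02,"z":0,"wx":0,"wy":0,"wz":0,"jaw":0},
  {"x":0,"y":0,"z":0,"wx":0,"wy":0,"wz":0,"jaw":0},
])

```text
time: 15.32
ee_pos: [544.7, 297.5, 28.4]
orientation: [3.14, 0.011, 3.034]
force: [-0.0, 0.2, -0.7]
opening: 0.196
```

Emit:
step_arm([
  {"x":-0.15,"y":0.02,"z":0,"wx":0,"wy":0,"wz":0,"jaw":0},
  {"x":-0.15,"y":0.02,"z":0,"wx":0,"wy":0,"wz":0,"jaw":0},
])

```text
time: 15.48
ee_pos: [542.1, 297.8, 28.4]
orientation: [3.14, 0.012, 3.033]
force: [0.5, -1.3, -0.6]
opening: 0.196
```

```bash
python3 us.py
```

```text
u 4.0 ys 25.5 z 28.4 f u 0.6 v -1.2 z -0.6 [3.1401 0.0118 3.0334] op 0.196 t 15.48 trq [ 0.04  0.01 -0.01]
```

Emit:
step_arm([
  {"x":-0.15,"y":0.02,"z":0,"wx":0,"wy":0,"wz":0,"jaw":0},
  {"x":-0.15,"y":0.02,"z":0,"wx":0,"wy":0,"wz":0,"jaw":0},
])

```text
time: 15.65
ee_pos: [538.9, 298.2, 28.4]
orientation: [3.14, 0.012, 3.033]
force: [0.2, -0.9, -1.0]
opening: 0.191
```

Emit:
step_arm([
  {"x":-0.15,"y":0.02,"z":0,"wx":0,"wy":0,"wz":0,"jaw":0},
])

```text
time: 15.73
ee_pos: [537.2, 298.4, 28.4]
orientation: [3.14, 0.012, 3.033]
force: [-0.1, 0.4, -0.8]
opening: 0.196
```

Emit:
step_arm([
  {"x":-0.15,"y":0.02,"z":0,"wx":0,"wy":0,"wz":0,"jaw":0},
])

```text
time: 15.82
ee_pos: [536.0, 298.6, 28.5]
orientation: [3.14, 0.013, 3.033]
force: [7.4, -1.1, -0.4]
opening: 0.193
```

```bash
python3 us.py
```

```text
u -2.2 ys 25.7 z 28.5 f u 7.5 v -0.3 z -0.4 [3.1398 0.0129 3.0333] op 0.193 t 15.82 trq [-0.19 -1.17  0.04]
```

Emit:
step_arm([
  {"x":-0.05,"y":-0.2,"z":0,"wx":0,"wy":0,"wz":0,"jaw":0},
  {"x":-0.05,"y":-0.2,"z":0,"wx":0,"wy":0,"wz":0,"jaw":0},
])

```text
time: 15.98
ee_pos: [535.8, 295.0, 29.1]
orientation: [3.138, 0.016, 3.033]
force: [1.7, 1.3, -0.4]
opening: 0.194
```

```bash
python3 us.py
```

```text
u -2.0 ys 22.1 z 29.1 f u 1.5 v 1.5 z -0.4 [3.1382 0.016  3.0332] op 0.194 t 15.98 trq [ 0.16 -0.32 -0.11]
```

Emit:
step_arm([
  {"x":-0.07,"y":-0.2,"z":-0.03,"wx":0.1,"wy":0.2,"wz":0,"jaw":0},
  {"x":-0.07,"y":-0.2,"z":-0.03,"wx":0,"wy":0.1,"wz":0,"jaw":0},
])

```text
time: 16.15
ee_pos: [535.3, 291.0, 29.1]
orientation: [3.135, 0.013, 3.032]
force: [4.1, 1.9, -0.7]
opening: 0.196
```

Emit:
step_arm([
  {"x":-0.07,"y":-0.2,"z":-0.02,"wx":0,"wy":0.1,"wz":0,"jaw":0},
  {"x":-0.07,"y":-0.2,"z":0,"wx":0,"wy":0.1,"wz":0,"jaw":0},
])

```text
time: 16.32
ee_pos: [534.8, 286.7, 29.3]
orientation: [3.134, 0.011, 3.031]
force: [4.6, 2.3, -1.4]
opening: 0.194
```

```bash
python3 us.py
```

```text
u -2.1 ys 13.7 z 29.3 f u 4.4 v 2.7 z -1.4 [3.1342 0.0114 3.0313] op 0.194 t 16.32 trq [ 0.31 -0.86 -0.28]
```

Emit:
step_arm([
  {"x":-0.07,"y":-0.2,"z":-0.03,"wx":-0.2,"wy":0,"wz":0.1,"jaw":0},
  {"x":-0.07,"y":-0.2,"z":-0.03,"wx":-0.1,"wy":0,"wz":0.1,"jaw":0},
])

```text
time: 16.48
ee_pos: [534.4, 282.3, 29.2]
orientation: [3.138, 0.014, 3.034]
force: [4.5, 1.2, -0.3]
opening: 0.196
```

Emit:
step_arm([
  {"x":-0.07,"y":-0.2,"z":-0.03,"wx":-0.1,"wy":0,"wz":0.1,"jaw":0},
  {"x":-0.07,"y":-0.2,"z":-0.03,"wx":0,"wy":0,"wz":0,"jaw":0},
])

```text
time: 16.65
ee_pos: [534.0, 278.1, 29.2]
orientation: [3.139, 0.017, 3.035]
force: [4.8, 2.0, -0.2]
opening: 0.194
```

```bash
python3 us.py
```

```text
u -2.1 ys 5.2 z 29.2 f u 4.6 v 2.5 z -0.2 [3.1388 0.0171 3.0349] op 0.194 t 16.65 trq [ 0.38 -0.87 -0.3 ]
```

Emit:
step_arm([
  {"x":-0.07,"y":-0.2,"z":-0.03,"wx":0,"wy":0.2,"wz":0,"jaw":0},
  {"x":-0.07,"y":-0.2,"z":-0.03,"wx":0,"wy":0.2,"wz":0,"jaw":0},
])

```text
time: 16.82
ee_pos: [533.5, 273.9, 29.0]
orientation: [3.138, 0.013, 3.034]
force: [5.5, 2.1, -0.9]
opening: 0.192
```

Emit:
step_arm([
  {"x":-0.07,"y":-0.2,"z":-0.03,"wx":0,"wy":0.1,"wz":0,"jaw":0},
  {"x":-0.07,"y":-0.2,"z":-0.03,"wx":0,"wy":0.1,"wz":0,"jaw":0},
])

```text
time: 16.98
ee_pos: [533.0, 269.7, 28.9]
orientation: [3.138, 0.011, 3.034]
force: [5.2, 3.1, -0.9]
opening: 0.193
```

```bash
python3 us.py
```

```text
u -2.1 ys -3.4 z 28.9 f u 4.9 v 3.7 z -0.9 [3.1376 0.0115 3.0335] op 0.193 t 16.98 trq [ 0.31 -0.87 -0.32]
```

Emit:
step_arm([
  {"x":-0.07,"y":-0.2,"z":-0.02,"wx":0,"wy":0.1,"wz":0,"jaw":0},
  {"x":-0.07,"y":-0.2,"z":-0.02,"wx":0,"wy":0.1,"wz":0,"jaw":0},
])

```text
time: 17.15
ee_pos: [532.6, 265.4, 28.9]
orientation: [3.137, 0.01, 3.033]
force: [5.4, 2.8, -0.4]
opening: 0.197
```

Emit:
step_arm([
  {"x":-0.07,"y":-0.2,"z":-0.02,"wx":0,"wy":0.1,"wz":0,"jaw":0},
  {"x":-0.07,"y":-0.2,"z":-0.02,"wx":0,"wy":0.1,"wz":0,"jaw":0},
])

```text
time: 17.32
ee_pos: [532.1, 261.2, 29.0]
orientation: [3.136, 0.009, 3.032]
force: [5.3, 2.5, -1.2]
opening: 0.192
```

```bash
python3 us.py
```

```text
u -2.1 ys -11.9 z 29.0 f u 5.0 v 3.0 z -1.2 [3.1361 0.0093 3.032 ] op 0.192 t 17.32 trq [ 0.46 -0.85 -0.33]
```

Emit:
step_arm([
  {"x":-0.07,"y":-0.2,"z":-0.02,"wx":-0.1,"wy":0,"wz":0.1,"jaw":0},
  {"x":-0.07,"y":-0.2,"z":-0.02,"wx":-0.1,"wy":0,"wz":0.1,"jaw":0},
])

```text
time: 17.48
ee_pos: [531.6, 256.9, 29.1]
orientation: [3.139, 0.012, 3.035]
force: [4.2, 1.8, -0.6]
opening: 0.195
```

Emit:
step_arm([
  {"x":-0.07,"y":-0.2,"z":-0.02,"wx":0,"wy":0,"wz":0,"jaw":0},
  {"x":-0.07,"y":-0.2,"z":-0.02,"wx":0,"wy":0,"wz":0,"jaw":0},
])

```text
time: 17.65
ee_pos: [529.5, 252.2, 28.5]
orientation: [3.14, 0.01, 3.035]
force: [-0.2, -0.3, -0.9]
opening: 0.192
```

```bash
python3 us.py
```

```text
u -3.9 ys -21.1 z 28.5 f u -0.2 v -0.3 z -0.9 [3.1397 0.01   3.0353] op 0.192 t 17.65 trq [-0.04 -0.03 -0.02]
```

Emit:
step_arm([
  {"x":-0.15,"y":0.015,"z":0,"wx":0,"wy":0,"wz":0,"jaw":0},
])

```text
time: 17.73
ee_pos: [527.2, 251.7, 28.1]
orientation: [3.141, 0.008, 3.035]
force: [-0.1, -0.1, -1.1]
opening: 0.195
```

```bash
python3 us.py
```

```text
u -6.1 ys -21.8 z 28.1 f u -0.1 v -0.2 z -1.1 [3.1407 0.0079 3.0354] op 0.195 t 17.73 trq [-0.03  0.03 -0.03]
```

Emit:
step_arm([
  {"x":-0.01,"y":-0.1,"z":0.04,"wx":0,"wy":0,"wz":0,"jaw":0},
])

```text
time: 17.82
ee_pos: [526.0, 250.5, 28.1]
orientation: [3.142, 0.006, 3.036]
force: [-1.2, -1.0, -0.5]
opening: 0.197
```

```bash
python3 us.py
```

```text
u -7.1 ys -23.1 z 28.1 f u -1.0 v -1.1 z -0.5 [3.1416 0.0058 3.0358] op 0.197 t 17.82 trq [-0.03  0.04 -0.02]
```

Emit:
step_arm([
  {"x":-0.01,"y":-0.1,"z":0.04,"wx":0,"wy":0,"wz":0,"jaw":0},
])

```text
time: 17.9
ee_pos: [525.5, 249.5, 28.3]
orientation: [-3.142, 0.005, 3.036]
force: [1.3, 2.6, -0.6]
opening: 0.197
```

```bash
python3 us.py
```

```text
u -7.6 ys -24.2 z 28.3 f u 1.0 v 2.7 z -0.6 [-3.1416  0.0049  3.0358] op 0.197 t 17.90 trq [ 0.42 -0.35 -0.3 ]
```

Emit:
step_arm([
  {"x":0.02,"y":0.18,"z":0.05,"wx":0,"wy":0,"wz":0,"jaw":0},
  {"x":-0.2,"y":0.02,"z":0.03,"wx":0,"wy":0,"wz":0,"jaw":0},
])

```text
time: 18.07
ee_pos: [523.3, 251.4, 29.0]
orientation: [-3.141, 0.004, 3.036]
force: [0.6, 0.6, -2.0]
opening: 0.2
```

```bash
python3 us.py
```

```text
u -9.9 ys -22.5 z 29.0 f u 0.5 v 0.6 z -2.0 [-3.1412  0.0039  3.0357] op 0.200 t 18.07 trq [ 0.02 -0.02  0.02]
```

Emit:
step_arm([
  {"x":-0.2,"y":0.02,"z":0.02,"wx":0,"wy":0,"wz":0,"jaw":0},
])

```text
time: 18.15
ee_pos: [521.1, 251.6, 29.1]
orientation: [-3.141, 0.004, 3.036]
force: [1.0, -0.7, -0.7]
opening: 0.192
```

```bash
python3 us.py
```

```text
u -12.2 ys -22.5 z 29.1 f u 1.0 v -0.6 z -0.7 [-3.1409  0.0036  3.036 ] op 0.192 t 18.15 trq [-0.09 -0.45  0.02]
```

Emit:
step_arm([
  {"x":-0.25,"y":0.025,"z":0,"wx":0,"wy":0,"wz":0,"jaw":0},
  {"x":-0.25,"y":0.025,"z":0,"wx":0,"wy":0,"wz":0,"jaw":0},
])

```text
time: 18.32
ee_pos: [517.1, 252.2, 29.7]
orientation: [-3.141, 0.008, 3.037]
force: [4.7, -0.4, -1.4]
opening: 0.193
```

```bash
python3 us.py
```

```text
u -16.2 ys -22.4 z 29.7 f u 4.7 v 0.1 z -1.4 [-3.1414  0.0075  3.0365] op 0.193 t 18.32 trq [-0.17 -0.69  0.02]
```

Emit:
step_arm([
  {"x":-0.25,"y":0.025,"z":0,"wx":0,"wy":0,"wz":0,"jaw":0},
  {"x":-0.25,"y":0.025,"z":0,"wx":0,"wy":0,"wz":0,"jaw":0},
])

```text
time: 18.48
ee_pos: [512.7, 252.6, 30.2]
orientation: [3.141, 0.01, 3.037]
force: [3.1, -1.5, -2.2]
opening: 0.196
```

```bash
python3 us.py
```

```text
u -20.6 ys -22.4 z 30.2 f u 3.2 v -1.2 z -2.2 [3.1413 0.0105 3.0367] op 0.196 t 18.48 trq [-0.11 -0.7   0.01]
```

Plunger moving under ~4 N; continue to the hard stop.

Emit:
step_arm([
  {"x":-0.2,"y":0.02,"z":-0.05,"wx":0,"wy":0,"wz":0,"jaw":0},
])

```text
time: 18.57
ee_pos: [510.7, 252.9, 30.0]
orientation: [3.141, 0.011, 3.037]
force: [4.2, -1.1, 0.1]
opening: 0.197
```

Emit:
step_arm([
  {"x":-0.15,"y":0.015,"z":-0.03,"wx":0,"wy":0,"wz":0,"jaw":0},
])

```text
time: 18.65
ee_pos: [509.1, 253.1, 29.8]
orientation: [3.141, 0.012, 3.037]
force: [4.6, -0.9, 1.0]
opening: 0.198
```

Emit:
step_arm([
  {"x":-0.15,"y":0.015,"z":-0.03,"wx":0,"wy":0,"wz":0,"jaw":0},
])

```text
time: 18.73
ee_pos: [508.9, 253.2, 30.2]
orientation: [3.14, 0.016, 3.037]
force: [11.9, -2.2, 0.8]
opening: 0.192
```

```bash
python3 us.py
```

```text
u -24.4 ys -22.2 z 30.2 f u 12.1 v -1.0 z 0.8 [3.1402 0.0156 3.0368] op 0.192 t 18.73 trq [-0.28 -1.82  0.13]
```

Emit:
step_arm([
  {"x":-0.15,"y":0.015,"z":-0.03,"wx":0,"wy":0,"wz":0,"jaw":0},
  {"x":-0.15,"y":0.015,"z":-0.03,"wx":0,"wy":0,"wz":0,"jaw":0},
])

```text
time: 18.9
ee_pos: [509.1, 253.4, 31.2]
orientation: [3.138, 0.024, 3.037]
force: [9.3, -2.7, 1.1]
opening: 0.196
```

```bash
python3 us.py
```

```text
u -24.2 ys -22.0 z 31.2 f u 9.5 v -1.8 z 1.1 [3.1385 0.0245 3.0371] op 0.196 t 18.90 trq [-0.34 -1.3   0.14]
```

Emit:
step_arm([
  {"x":0.5,"y":-0.05,"z":-0.1,"wx":0,"wy":0.4,"wz":0,"jaw":0},
  {"x":0.7,"y":-0.07,"z":-0.1,"wx":0,"wy":0.3,"wz":0,"jaw":0},
  {"x":0.8,"y":-0.08,"z":0,"wx":0,"wy":0,"wz":0,"jaw":0},
  {"x":0.8,"y":-0.08,"z":0,"wx":0,"wy":0,"wz":0,"jaw":0},
])

```text
time: 19.23
ee_pos: [535.5, 250.7, 28.2]
orientation: [3.141, 0.004, 3.038]
force: [-0.1, -0.3, -1.0]
opening: 0.197
```

```bash
python3 us.py
```

```text
u 2.3 ys -22.0 z 28.2 f u -0.1 v -0.3 z -1.0 [3.1413 0.004  3.0379] op 0.197 t 19.23 trq [-0.01 -0.03 -0.04]
```

Emit:
step_arm([
  {"x":1.5,"y":-0.15,"z":0,"wx":0,"wy":0,"wz":0,"jaw":0},
  {"x":1.5,"y":-0.15,"z":0,"wx":0,"wy":0,"wz":0,"jaw":0},
  {"x":1.3,"y":-0.13,"z":0,"wx":0,"wy":0,"wz":0,"jaw":0},
  {"x":0.5,"y":-0.05,"z":0,"wx":0,"wy":0,"wz":0,"jaw":0},
  {"x":0,"y":0,"z":1.5,"wx":0,"wy":0,"wz":0,"jaw":0},
  {"x":0,"y":0,"z":3,"wx":0,"wy":0,"wz":0,"jaw":0},
  {"x":0,"y":0,"z":3,"wx":0,"wy":0,"wz":0,"jaw":0},
  {"x":0,"y":0,"z":3,"wx":0,"wy":0,"wz":0,"jaw":0},
  {"x":0,"y":0,"z":1,"wx":0,"wy":0,"wz":0,"jaw":0},
])

```text
time: 19.98
ee_pos: [584.0, 243.8, 139.2]
orientation: [-3.137, -0.016, 3.036]
force: [0.6, 0.3, 1.7]
opening: 0.197
```

```bash
python3 us.py
```

```text
u 51.3 ys -23.9 z 139.2 f u 0.6 v 0.4 z 1.7 [-3.137  -0.0157  3.0359] op 0.197 t 19.98 trq [-0.04  0.03 -0.04]
```

Emit:
step_arm([
  {"x":-1.5,"y":-3.3,"z":0.3,"wx":0,"wy":0,"wz":1.5,"jaw":0},
  {"x":-1.5,"y":-3.5,"z":0,"wx":0,"wy":0,"wz":1.5,"jaw":0},
  {"x":-1.5,"y":-3.5,"z":0,"wx":0,"wy":0,"wz":1.5,"jaw":0},
  {"x":-1.5,"y":-3.5,"z":0,"wx":0,"wy":0,"wz":1.5,"jaw":0},
  {"x":-1.5,"y":-3.5,"z":0,"wx":0,"wy":0,"wz":1,"jaw":0},
  {"x":-1.5,"y":-3.5,"z":0,"wx":0,"wy":0,"wz":0.5,"jaw":0},
  {"x":-1.5,"y":-3.5,"z":0,"wx":0,"wy":0,"wz":0,"jaw":0},
  {"x":-0.7,"y":-2.5,"z":-1,"wx":0,"wy":0,"wz":0,"jaw":0},
  {"x":0,"y":0,"z":-1,"wx":0,"wy":0,"wz":0,"jaw":0},
  {"x":0,"y":0,"z":0,"wx":0,"wy":0,"wz":0,"jaw":0},
])

```text
time: 20.82
ee_pos: [462.5, -32.4, 118.3]
orientation: [-3.141, -0.02, -3.106]
force: [-0.5, 0.4, -1.0]
opening: 0.195
```

```bash
python3 - <<'E'
from h import *
s=arm.state(); print(s["ee_pos"],s["orientation"],s["time"])
cam("wrist","w22.png"); cam("side","s22.png",(220,180,200,150),4)
s=arm.state(); print(s["ee_pos"],s["orientation"],s["time"])
E
```

```text
[462.53072536 -32.3973152  118.28231159] [-3.14129171 -0.02008095 -3.1061229 ] 20.8167
[463.69091701 -31.67846906 119.66413066] [-3.14046804 -0.01798159 -3.10438476] 20.9167
```

View pics/w22.png

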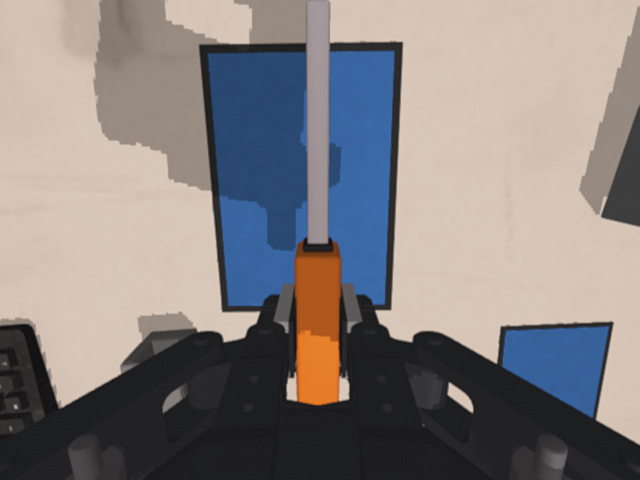

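View pics/s22.png

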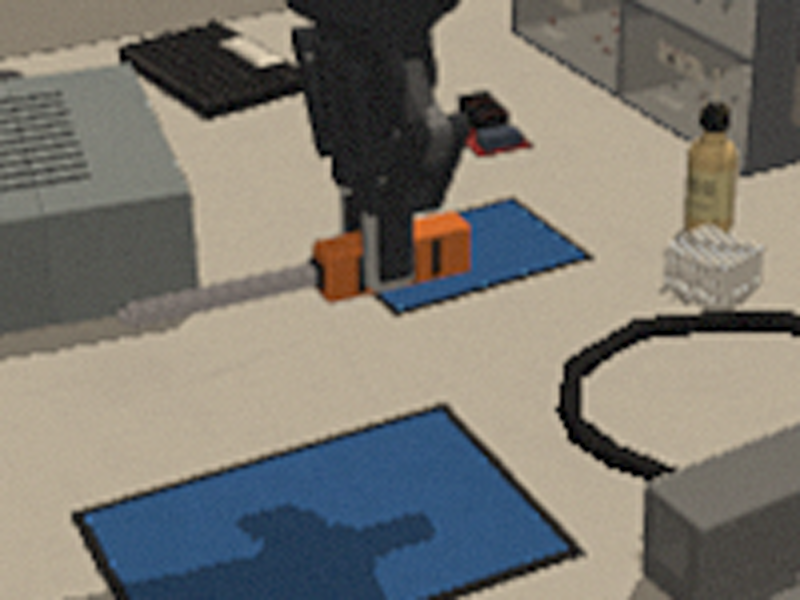

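```bash
python3 - <<'E'
from h import *
d=cam("wrist");print(arm.state()["ee_pos"])
C=np.array([ray(d,*p,2) for p in ((202,45),(402,43),(391,308),(224,310))]);print(C.round(1),C.mean(0))
E
```

```text
[464.1267564  -31.28933235 120.09024845]
[[ 330.6 -115.6    2. ]
 [ 324.3   21.4    2. ]
 [ 521.6   31.7    2. ]
 [ 528.6 -106.6    2. ]] [426.27564142 -42.28052739   2.        ]
```

Emit:
step_arm([
  {"x":0.1,"y":-0.5,"z":-2,"wx":0,"wy":-0.5,"wz":0,"jaw":0},
  {"x":0.1,"y":-0.5,"z":-2.5,"wx":0,"wy":-0.5,"wz":0,"jaw":0},
  {"x":0,"y":0,"z":-2.5,"wx":0,"wy":0,"wz":0,"jaw":0},
  {"x":0,"y":0,"z":-1.5,"wx":0,"wy":0,"wz":0,"jaw":0},
  {"x":0,"y":0,"z":-0.5,"wx":0,"wy":0,"wz":0,"jaw":0},
  {"x":0,"y":0,"z":0,"wx":0,"wy":0,"wz":0,"jaw":0},
])

```text
time: 21.47
ee_pos: [470.2, -37.4, 29.9]
orientation: [-3.137, 0.009, -3.094]
force: [0.7, 0.4, -0.5]
opening: 0.198
```

Emit:
step_arm([
  {"x":-0.2,"y":-0.3,"z":-0.8,"wx":0,"wy":0,"wz":0,"jaw":0},
  {"x":-0.2,"y":-0.2,"z":-0.8,"wx":0,"wy":0,"wz":0,"jaw":0},
  {"x":0,"y":0,"z":-0.3,"wx":0,"wy":0,"wz":0,"jaw":0},
  {"x":0,"y":0,"z":0,"wx":0,"wy":0,"wz":0,"jaw":0},
])

```text
time: 21.8
ee_pos: [467.9, -42.3, 11.8]
orientation: [-3.136, 0.013, -3.092]
force: [0.5, -0.3, -0.2]
opening: 0.195
```

Emit:
step_arm([
  {"x":0,"y":0,"z":-0.15,"wx":0,"wy":0.1,"wz":0,"jaw":0},
  {"x":0,"y":0,"z":-0.15,"wx":0,"wy":0.1,"wz":0,"jaw":0},
])

```text
time: 21.97
ee_pos: [468.3, -42.5, 9.3]
orientation: [-3.135, 0.011, -3.092]
force: [-0.2, -0.2, -1.0]
opening: 0.197
```

Emit:
step_arm([
  {"x":0,"y":0,"z":-0.2,"wx":0.1,"wy":0.2,"wz":0,"jaw":0},
  {"x":0,"y":0,"z":-0.2,"wx":0.1,"wy":0.1,"wz":0,"jaw":0},
])

```text
time: 22.13
ee_pos: [468.8, -42.6, 5.6]
orientation: [-3.139, 0.007, -3.092]
force: [0.4, -0.3, -0.6]
opening: 0.196
```

Emit:
step_arm([
  {"x":0,"y":0,"z":-0.15,"wx":0,"wy":0,"wz":0,"jaw":0},
])

```text
time: 22.22
ee_pos: [468.9, -42.6, 3.9]
orientation: [-3.139, 0.007, -3.092]
force: [0.0, 0.0, -1.4]
opening: 0.194
```

Emit:
step_arm([
  {"x":0,"y":0,"z":-0.1,"wx":0,"wy":0,"wz":0,"jaw":0},
])

```text
time: 22.3
ee_pos: [469.0, -42.7, 2.8]
orientation: [-3.139, 0.007, -3.092]
force: [0.4, 0.3, -0.2]
opening: 0.196
```

```bash
python3 - <<'E'
from h import *
s=arm.state(); print(s["ee_pos"],s["orientation"],s["force"],s["time"])
cam("side","s23.png",(240,250,120,90),6)
E
```

```text
[468.96862325 -42.65157259   2.81101954] [-3.13880461  0.00672903 -3.09208516] [ 0.38691551  0.3174973  -0.23391595] 22.3
```

View pics/s23.png

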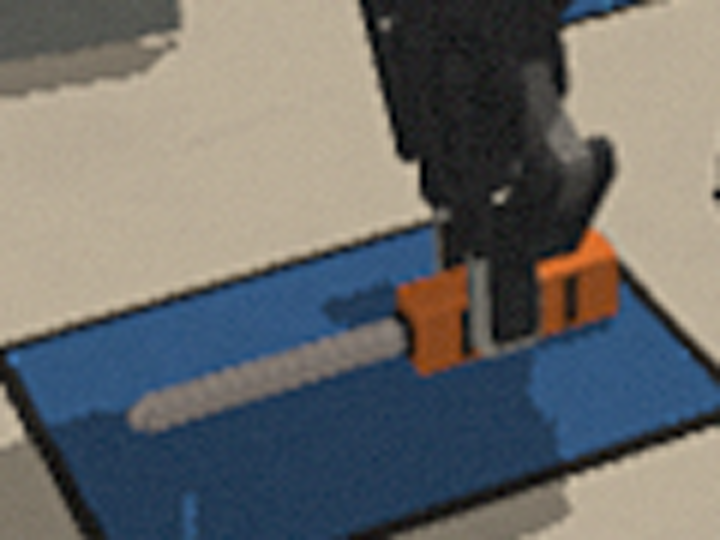

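One more millimetre until contact, then release and lift.

Emit:
step_arm([
  {"x":0,"y":0,"z":-0.1,"wx":0,"wy":0,"wz":0,"jaw":0},
])

```text
time: 22.43
ee_pos: [469.0, -42.6, 2.3]
orientation: [-3.139, 0.006, -3.092]
force: [-8.3, 1.9, 29.2]
opening: 0.193
```

Emit:
step_arm([
  {"x":0,"y":0,"z":0,"wx":0,"wy":0,"wz":0,"jaw":2.2},
  {"x":0,"y":0,"z":0,"wx":0,"wy":0,"wz":0,"jaw":3.5},
  {"x":0,"y":0,"z":0,"wx":0,"wy":0,"wz":0,"jaw":4},
  {"x":0,"y":0,"z":0,"wx":0,"wy":0,"wz":0,"jaw":4},
  {"x":0,"y":0,"z":1,"wx":0,"wy":0,"wz":0,"jaw":4},
  {"x":0,"y":0,"z":2,"wx":0,"wy":0,"wz":0,"jaw":4},
  {"x":0,"y":0,"z":3,"wx":0,"wy":0,"wz":0,"jaw":4},
  {"x":-0.5,"y":0,"z":3,"wx":0,"wy":0,"wz":0,"jaw":4},
  {"x":-0.5,"y":0,"z":3,"wx":0,"wy":0,"wz":0,"jaw":4},
  {"x":0,"y":0,"z":0,"wx":0,"wy":0,"wz":0,"jaw":4},
])

```text
time: 23.27
ee_pos: [457.1, -42.1, 129.6]
orientation: [-3.14, 0.004, -3.092]
force: [-0.1, -0.4, 0.4]
opening: 0.468
```

```bash
python3 - <<'E'
from h import *
s=arm.state(); print(s["ee_pos"],s["orientation"],s["force"],s["time"])
cam("side","s24.png");cam("wrist","w24.png");cam("top","t24.png")
E
```

```text
[457.08160584 -42.08820029 129.56106655] [-3.13970788  0.00419254 -3.09187154] [-0.12564486 -0.35755115  0.35034641] 23.2667
```

View pics/s24.png

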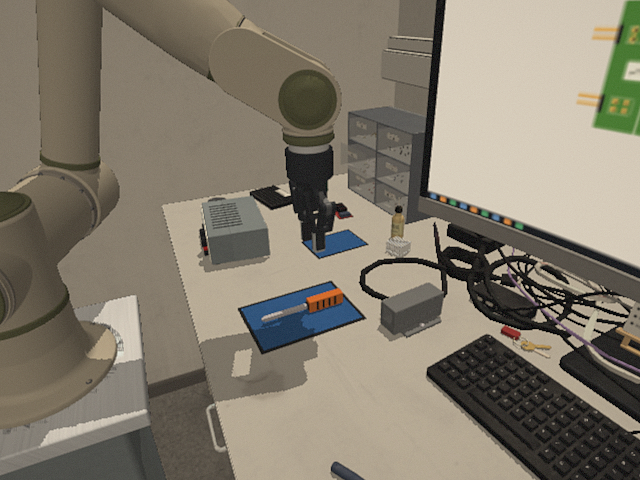

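View pics/w24.png

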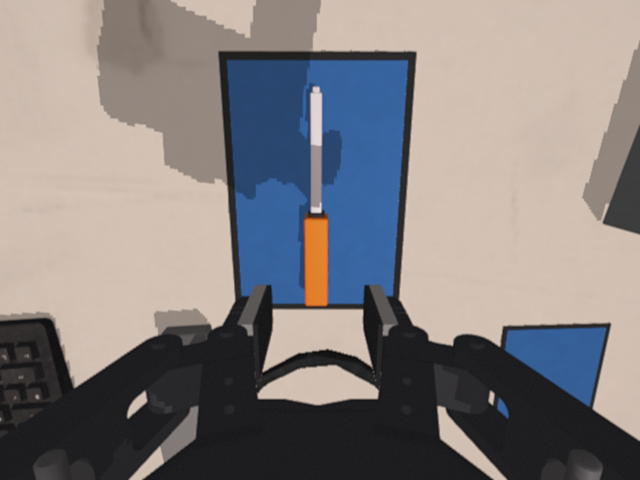

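```bash
python3 - <<'E'
from h import *
d=cam("wrist");print(ray(d,316,305,26),ray(d,316,88,14),ray(d,316,307,2))
print(arm.state()["dq"].round(3),arm.state()["time"])
print(arm.close_job())
E
```

```text
[505.36710827 -39.54851705  26.        ] [349.64184755 -47.00656265  14.        ] [518.83546365 -38.96121385   2.        ]
[-0.001  0.019  0.004 -0.002  0.001 -0.   ] 23.4667
the job is handed in; nothing more can be done
None
```

The cutout is reset, the rod is lying flat on the larger blue mat, and the job was handed in at 23.5 s with the gripper open and clear.

- **Regrasp:** I pulled the rod out by its shaft, set it down in front of the holster, and took it again by the orange handle.
- **Finding the hole:** I slid the tip along the strip at about 5 N. It dropped into the hole about 22 mm to the right of the strip's middle (y ≈ -22 mm).
- **Pressing the plunger:** It moved under about 4 N. At about 22 mm past the plate face the rod stopped moving and the force rose to about 12 N. A second push gave no further travel, so I take it as fully home. The plunger can't be seen, so this rests on depth and force alone.
- **Final placement:** The last images put the rod inside the mat, with about 13 mm to spare at the handle end and 20 mm or more at the tip. I saw no bystander out of place in the views I checked, though I saved the final top view without looking at it.
- **Checks that disagreed:**
  - The real fingertips sat roughly 30 mm higher relative to the reported TCP than the description says. The first grasp closed on nothing because of this, and I corrected it from the pictures.
  - The side camera placed the rod about 3 mm higher than the arm readings did. A touch on the desk confirmed the arm readings.
- **Contact forces:** The highest reading I saw was about 29 N, for a moment as the rod met the mat.

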